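# Fit the crank to the ice-cream maker and wind the paddle

## Task

Pick up the loose crank, fit its square socket fully home on the red square shaft in the lid of the ice-cream maker by feeling for it gently, never leaning or hauling hard on the shaft, and wind the paddle clockwise, seen from above, two to three full turns. Then let go and leave the crank fitted; leave everything else on the worktop where it is.

Things in the scene. Friction and masses are not known exactly. Their poses are not given: they have to be found in the camera images.
- crank: loose crank, white plastic with a steel core in the boss, 130 g, balanced near the boss, lying flat, boss and knob up. Origin: centre of the boss's underside; z up, x along the bar to the knob. Boss 32 x 32 (sides along x and y), 36 tall. Bar 22 wide, 9 thick, flush with the boss's underside, ends 107 from the origin. It fits on the maker's shaft any of four ways round
- crank_socket (a point): centre of the mouth of the crank's square socket, at the crank's origin, same axes. The socket opens downward: 17.2 x 17.2 (sides along the crank's x and y), 20 deep, with a sharp mouth edge
- crank_knob (a point): middle of the crank's blue knob, on the knob's axis, 95 from the crank's origin along x and 32 above its underside. Knob 25 diameter, from 9 to 53 above the underside; it spins freely on its own upright pin, so it can be held fast while the crank goes round
- maker: ice-cream maker, fixed to the worktop: white round bucket, blue collar and side lugs, white lid, 193 diameter (216 over the lugs); origin under its centre. Lid top 158 above the worktop; on it a white bushing, 46 diameter, up to 170. In this turns, on the vertical axis, the drive shaft: a round black flange, 38 diameter, top at 174, and on it a red square stub
- shaft_seat (a point): on the shaft's axis at the top of its flange, 174 above the worktop: the crank's origin lies here when fitted home, its underside on the flange. The point does not turn: its axes are the maker's
- shaft_tip (a point): on the axis at the top of the red square stub, 16 x 16, 18 tall, 192 above the worktop. Axes of the maker, not of the stub, whose sides at the start lie along them only within 0.7 rad: it has that much loose play either way before the paddle turns, and nothing reports it. A light press with a turning socket drags it to the end of the play. The socket slips on within about 0.07 rad and 1 mm
- paddle (a joint): rotation of the paddle inside the maker, rad, 0 at the start, growing when wound clockwise seen from above, 6.28 a full turn. It drags with about 0.25 N m (2.5 N at the knob) and stays where left. The shaft's loose play is taken up first
- scoop: ice-cream scoop, 180 long, black handle and steel cup, lying flat; origin under its handle, x axis along it towards the cup. Bystander
- berry_tub: clear open tub of strawberries, 140 x 210 x 75; origin under its centre. Bystander
- sugar_jar: jar with blue cap, 72 diameter, 115 tall; origin under its centre. Bystander
- dessert_bowl: white bowl, 110 diameter, 55 tall; origin under its centre. Bystander
- mug: blue mug, 80 diameter, 90 tall; origin under its centre. Bystander
- tub_lid: white round lid, 108 diameter, 16 thick, lying flat; origin under its centre. Bystander
Mind the look-alikes: they are no part of the job. Leave any pink or turquoise look-alike of the crank alone.

How it is judged:
By the outcome, as a careful person would: the job done as asked, in the order asked, and still so for the second after the job is handed in, with the robot touching nothing.
It also fails if it takes over 72 s, if anything falls off the work surface, if the arm or the gripper's body presses on something with over 40 N, if the wrist force passes 120 N, or if a joint passes its speed limit or range.

## Robot

A 7-joint arm with a two-finger parallel gripper is mounted at the origin on the work surface. World frame = base frame: x ahead of the robot, y to its left, z up, the work surface at z = 0. Lengths are in mm, angles in rad, forces in N, time in s.
With the tool pointing down it reaches from about 425 to 950 mm from the base axis. Payload 4.7 kg.
Tool frame: the origin (TCP) lies on the front face of the gripper's body, between the roots of the fingers; the fingertips stand 70 mm ahead of it and the grasp point (between the pads) lies 51 mm ahead of it; x points along the fingers, z is the direction in which the jaws open and shut, and the axes are right-handed (so a half turn about x gives the same grasp; the last joint's range is limited). The gripper opens to 87 mm and grips with 3 to 60 N. Pads are 19 mm wide; open, the fingers measure 117 mm over their backs; the gripper's body (75 mm by 190 mm) begins 51 mm behind the grasp point.
Start: joints at [-1.292, 0.469, -0.049, 1.532, 0.024, 1.141, -0.082], TCP at [204.46, 643.303, 292.273] pointing down, gripper open.
Joint ranges: [-2.59, 2.59], [-0.33, 1.99], [-1.39, 1.29], [0.1, 2.45], [-1.04, 4.18], [0.21, 1.99], [-2.66, 2.66]. Speed limits (rad/s): [2.57, 2.57, 3.14, 3.14, 3.14, 3.14, 3.14].

## Interface

Orientations are given as [roll, pitch, yaw] about the fixed x, y, z axes, in that order (R = Rz(yaw) Ry(pitch) Rx(roll)).
In Python, from bench import env, optics, ticket gives the robot as it stands.
- The arm moves only by the tool move_arm, never from a script. Its argument "rows" is text: rows parted by semicolons, each of 7 numbers parted by spaces: the turn, a rotation vector about the tool's x, y, z in units of 6 degrees (1.0 is 6 degrees), then the shift along the tool's x, y, z in units of 40 mm (1.0 is 40 mm), then the opening, from -1 (shut) to 1 (fully open), so that 0 is half open. A call has exactly 5 rows; each row is the pose to reach, as a shift and turn from the pose commanded when the call began, along the tool's axes at that moment; what a row does not reach only later rows make up. A row lasts 1/12 s, in which the tool goes at most 41.7 mm and 7.16 degrees, less where a joint would pass 70% of its speed; a pose out of reach is approached as far as the arm can. A call with a gripper value outside its range is refused whole. The fingers move at their own pace and stop on an object; the grip force is fixed at half the most. Time passes only in rows, so rows that repeat a pose let the fingers close, or fill a call up. It gives the time, the measured TCP pose, the force and the opening at its end, in the units of the state.
- env.get_obs(): the state, without advancing time (a new reading comes with each control period).
- optics.get_image(name): name is "side" or "top"; returns the picture (480x640x3 uint8, red, green, blue); there is no depth.
- optics.camera_params(name): a dict with "K" (3x3 intrinsics, pixels), "distortion" ([k1, k2, p1, p2, k3] as OpenCV has them; the pictures are not rectified), "T" (4x4, takes a point from camera to world coordinates). Camera axes: x right, y up, looking along -z (the intrinsics and any distortion apply to the point x, -y, -z); pixel columns grow to the right and rows downward; lengths in mm; the calibration is good to about 2 mm. A picture is of the moment at which its call begins. camera_params takes no time and is no camera call.
- ticket.finish_job(): hands the job in, once; it reports no verdict.
The state is a dict: "clock": time; "q": joint angles; "joint_velocities": joint speeds; "tau": joint torques, N m; "ee_pos": TCP position; "ee_rot": TCP orientation; "force": force on the tool from outside, world axes, zero at the start; "torque": the same for the moment, N m; "opening": finger opening in mm.
Only numpy, scipy, OpenCV 4.12 (cv2) and the standard library are available. Lean on these libraries where they do the work, as an engineer would, in place of code of your own. Each camera call takes 0.05 s, during which the arm holds its last target.

## Working session

There is one attempt and no reset: what is moved stays moved. The work goes in short steps, Python scripts to look and compute and a tool call to move; the robot and the scene stay as the last step left them, time stands still between calls to the robot, and variables do not carry over. Pictures are saved under pics/ and viewed, and the job is handed in when it is done.

Besides the shell and the picture viewer there is one more tool, called by a JSON object that holds its "fn" and its "kwargs", one argument or row to a line. move_arm: Moves the arm, as the interface text tells. Its arguments: {"type":"object","properties":{"rows":{"type":"string"}},"required":["rows"]}

```bash
ls; mkdir -p pics; python3 - <<'E'
from bench import env,optics,ticket
import cv2,numpy as np
print(env.get_obs())
for n in("side","top"):
    im=optics.get_image(n); cv2.imwrite(f"pics/{n}0.png",im[:,:,::-1]); p=optics.camera_params(n); print(n,p)
E
```

```text
pics
{'clock': 0.0, 'q': array([-1.29191165,  0.46947873, -0.04861066,  1.53370067,  0.02413118,
        1.14100537, -0.08228092]), 'joint_velocities': array([ 0.00108829,  0.00034579, -0.00198851, -0.0013321 , -0.00184349,
       -0.0010879 , -0.00167684]), 'tau': array([ 6.16951347e-04, -5.07968652e+01, -8.10354645e-02, -2.36160707e+01,
       -6.14476413e-02,  3.78344301e-02,  1.89647749e-04]), 'ee_pos': array([204.33197461, 642.83840212, 291.17137017]), 'ee_rot': array([-3.09406457,  1.56879112, -1.83097502]), 'force': array([ 0.45185772,  0.66014681, -0.85588388]), 'torque': array([-0.03806957, -0.03703702,  0.04205522]), 'opening': 87.0165795749065}
side {'K': array([[515.95131509,   0.        , 321.73324638],
       [  0.        , 515.95131509, 243.59576151],
       [  0.        ,   0.        ,   1.        ]]), 'distortion': array([-0.13385031,  0.        ,  0.        ,  0.        ,  0.        ]), 'T': array([[ 9.48214042e-01,  1.44900065e-01, -2.82655447e-01,
         1.75903028e+02],
       [-3.17281898e-01,  4.73861317e-01, -8.21454594e-01,
        -1.07733316e+03],
       [ 1.49106582e-02,  8.68596238e-01,  4.95296122e-01,
         7.90374752e+02],
       [ 0.00000000e+00,  0.00000000e+00,  0.00000000e+00,
         1.00000000e+00]])}
top {'K': array([[547.78920511,   0.        , 323.84786081],
       [  0.        , 547.78920511, 236.05641014],
       [  0.        ,   0.        ,   1.        ]]), 'distortion': array([-0.05190314,  0.        ,  0.        ,  0.        ,  0.        ]), 'T': array([[-3.00989029e-02,  9.93857770e-01, -1.06493141e-01,
         3.98708731e+02],
       [-9.99383262e-01, -2.79947657e-02,  2.11987771e-02,
         5.79216774e+01],
       [ 1.80873188e-02,  1.07065523e-01,  9.94087432e-01,
         1.37189214e+03],
       [ 0.00000000e+00,  0.00000000e+00,  0.00000000e+00,
         1.00000000e+00]])}
```

View pics/side0.png

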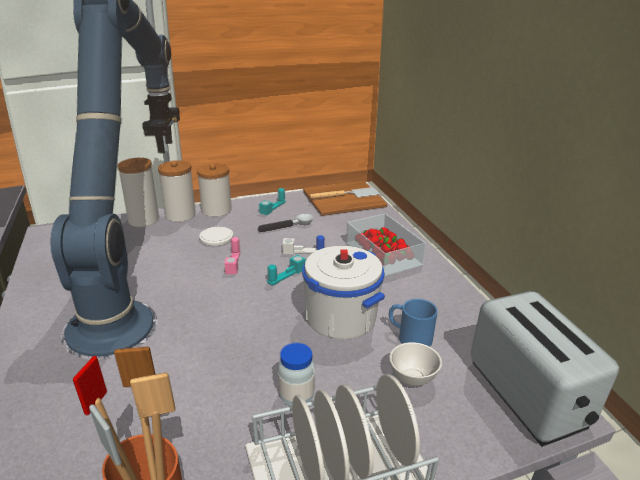

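View pics/top0.png

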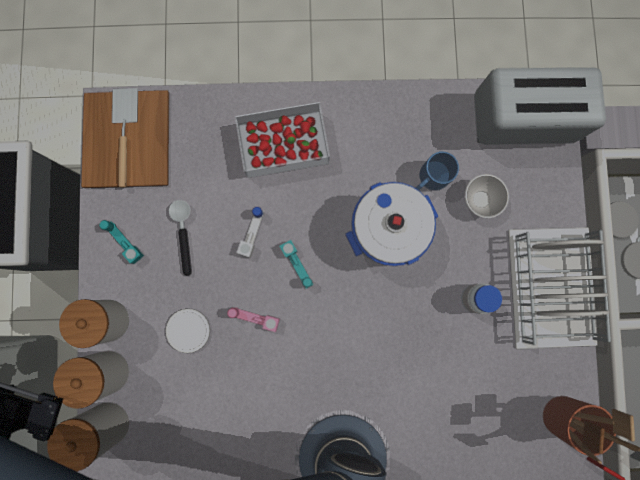

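The white crank has its boss at top (246,245) and blue knob at (257,212). In the side view it is at (290,246)/(320,242). The turquoise ones at top (120,240) and (296,264) and the pink one at (254,319) are look-alikes. Only the white one with a blue knob fits, so I'll confirm it in an enlarged crop.

```bash
cat > h.py <<'E'
from bench import env,optics,ticket
import cv2,numpy as np
from scipy.spatial.transform import Rotation as R
def ray(n,uv):
    p=optics.camera_params(n)
    d=cv2.undistortPoints(np.array([[uv]],float),p["K"],p["distortion"])[0,0]
    T=p["T"]; return T[:3,3], T[:3,:3]@np.array([d[0],-d[1],-1])
def atz(n,uv,z):
    o,d=ray(n,uv); return o+d*(z-o[2])/d[2]
def proj(n,P):
    p=optics.camera_params(n);T=p["T"]; c=(np.asarray(P,float)-T[:3,3])@T[:3,:3]
    return cv2.projectPoints((c*[1,-1,-1]).reshape(1,-1,3),np.zeros(3),np.zeros(3),p["K"],p["distortion"])[0].reshape(-1,2)
def crop(im,name,x0,y0,x1,y1,s):
    cv2.imwrite(name,cv2.resize(im[y0:y1,x0:x1,::-1],None,fx=s,fy=s,interpolation=cv2.INTER_CUBIC))
E
python3 - <<'E'
import cv2,numpy as np
a=cv2.imread("pics/top0.png");b=cv2.imread("pics/side0.png")
c=lambda im,x0,y0,x1,y1,s:cv2.resize(im[y0:y1,x0:x1],None,fx=s,fy=s,interpolation=cv2.INTER_CUBIC)
A=c(a,225,195,285,265,8);B=c(a,345,175,445,275,5)
cv2.imwrite("pics/c1.png",A);cv2.imwrite("pics/c2.png",B)
cv2.imwrite("pics/c3.png",c(b,270,225,390,315,6))
E
```

```text
(no output)
```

View pics/c1.png

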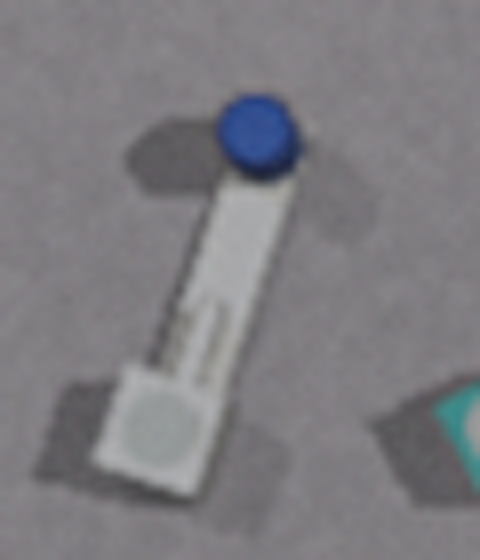

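View pics/c2.png

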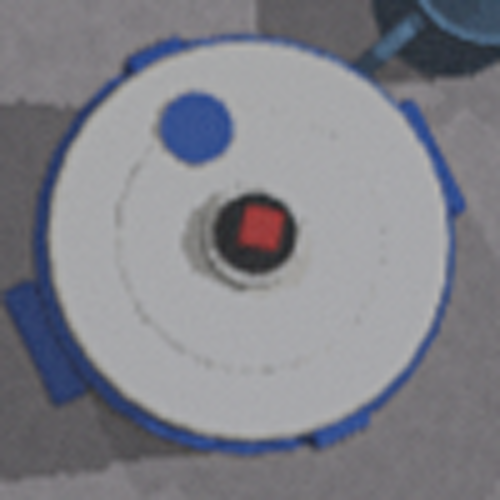

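View pics/c3.png

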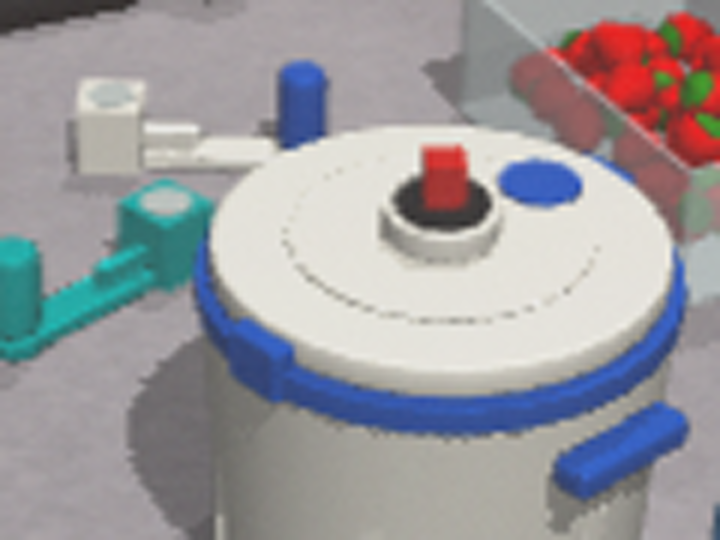

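White crank confirmed in the crops: boss top centre ~(245.2,248.4), knob ~(257.4,211.6) and red stub ~(397,220.5), all in top pixels. Next I'll measure them more precisely.

```bash
cat > m.py <<'E'
from h import *
from scipy.optimize import minimize
def softmask(im,kind):
    f=im.astype(float);r,g,b=f[...,0],f[...,1],f[...,2]
    if kind=="red": return np.clip((r-g-40)/80,0,1)
    if kind=="blue": return np.clip((b-r-30)/60,0,1)
def cen(m,box):
    x0,y0,x1,y1=box; s=m[y0:y1,x0:x1]; Y,X=np.mgrid[y0:y1,x0:x1]; return np.array([(X*s).sum(),(Y*s).sum()])/s.sum(),s.sum()
def prism(c,yaw,hw,z0,z1):
    q=np.array([[1,1],[1,-1],[-1,-1],[-1,1]])*hw@np.array([[np.cos(yaw),np.sin(yaw)],[-np.sin(yaw),np.cos(yaw)]])+c
    return np.vstack([np.c_[q,np.full(4,z)] for z in(z0,z1)])
def sil(n,P,box,S=8):
    x0,y0,x1,y1=box; uv=(proj(n,P)-[x0,y0]+.5)*S-.5
    m=np.zeros(((y1-y0)*S,(x1-x0)*S),np.uint8)
    hull=cv2.convexHull(uv.astype(np.float32)); cv2.fillConvexPoly(m,np.round(hull*16).astype(np.int32),255,shift=4)
    return cv2.resize(m,(x1-x0,y1-y0),interpolation=cv2.INTER_AREA)/255.
def cyl(c,r,z0,z1):
    t=np.linspace(0,2*np.pi,40,endpoint=False)
    q=np.c_[np.cos(t),np.sin(t)]*r+c
    return np.vstack([np.c_[q,np.full(40,z)] for z in(z0,z1)])
E
python3 - <<'E'
from m import *
rd=lambda n:cv2.imread(f"pics/{n}0.png")[:,:,::-1]
I={n:rd(n) for n in("top","side")}
print("boss",atz("top",(245.2,248.4),36),"knob",atz("top",(257.4,211.6),53))
M={n:softmask(I[n],"red") for n in I}; B={"top":(385,208,410,234),"side":(332,243,358,268)}
for n in I:
    print(n,cen(M[n],B[n]))
    box=B[n];t=M[n][box[1]:box[3],box[0]:box[2]]
    out=[]
    c0=atz("top",(397,220.5),190)[:2]
    for y in np.arange(-.785,.785,.0785):
        f=lambda p:((sil(n,prism(p[:2],y,8,174,192),box)-t)**2).sum()
        r=minimize(f,c0,method="Nelder-Mead",options=dict(initial_simplex=[c0,c0+[4,0],c0+[0,4]],xatol=.05,fatol=.01)); out.append((round(r.fun,2),round(y,2),r.x.round(1)))
    out.sort(key=lambda a:a[0]); print(n,out[:5])
# knob
Bk={"top":(248,203,268,222),"side":(312,232,330,252)}
for n in I:
    box=Bk[n]; t=softmask(I[n],"blue")[box[1]:box[3],box[0]:box[2]]; c0=atz("top",(257.4,211.6),53)[:2]
    z0=9
    f=lambda p:((sil(n,cyl(p[:2],12.5,z0,53),box)-t)**2).sum()
    r=minimize(f,c0,method="Nelder-Mead",options=dict(initial_simplex=[c0,c0+[4,0],c0+[0,4]],xatol=.05)); print("knob",n,r.fun,r.x,t.sum())
# blue collar dia / lid: white lid ellipse top
E
```

```text
boss [516.90715917 222.48462125  36.        ] knob [604.30094548 189.45551379  53.        ]
top (array([396.86487455, 220.00394265]), np.float64(34.875))
top [(np.float64(17.09), np.float64(-0.39), array([ 556.8, -128.7])), (np.float64(17.34), np.float64(-0.31), array([ 557.2, -129.1])), (np.float64(17.52), np.float64(-0.47), array([ 556.4, -128.7])), (np.float64(17.59), np.float64(-0.24), array([ 557.2, -129. ])), (np.float64(17.73), np.float64(-0.55), array([ 556.6, -128.4]))]
side (array([343.83388773, 253.75239085]), np.float64(60.125))
side [(np.float64(4.03), np.float64(-0.39), array([ 555.9, -130.7])), (np.float64(4.89), np.float64(-0.31), array([ 555.9, -130.4])), (np.float64(5.93), np.float64(-0.47), array([ 556.1, -130.4])), (np.float64(6.86), np.float64(-0.24), array([ 555.9, -130.6])), (np.float64(9.12), np.float64(-0.55), array([ 556.2, -130.4]))]
knob top 43.94812860438293 [607.71005579 192.09974702] 56.81666666666666
knob side 36.22678392925798 [606.49876424 189.82045062] 83.76666666666668
```

```bash
cat >> m.py <<'E'
def crankparts(p,z0=0):
    x,y,a=p[:3]; Rz=np.array([[np.cos(a),-np.sin(a)],[np.sin(a),np.cos(a)]])
    bx=lambda xa,xb,w,za,zb:np.array([[*(Rz@[u,v]+[x,y]),z+z0] for u in(xa,xb) for v in(-w,w) for z in(za,zb)])
    return [bx(-16,16,16,0,36),bx(0,107-11,11,0,9),cyl(Rz@[95,0]+[x,y],11,z0,z0+9),cyl(Rz@[95,0]+[x,y],12.5,z0+9,z0+53)]
def crankmask(im):
    f=im.astype(float); return np.maximum(np.clip((f.min(2)-150)/30,0,1),np.clip((f[...,2]-f[...,0]-15)/30,0,1))
def fitcrank(n,im,box,p0,z0=0):
    t=crankmask(im)[box[1]:box[3],box[0]:box[2]]
    f=lambda p:((np.maximum.reduce([sil(n,P,box) for P in crankparts(p,z0)])-t)**2).sum()
    p0=np.array(p0,float)
    r=minimize(f,p0,method="Nelder-Mead",options=dict(initial_simplex=[p0,p0+[4,0,0],p0+[0,4,0],p0+[0,0,.08]],xatol=.02,fatol=.01)); return r,t
E
python3 - <<'E'
from m import *
rd=lambda n:cv2.imread(f"pics/{n}0.png")[:,:,::-1]
for n,b in(("top",(228,200,272,262)),("side",(275,230,331,262))):
    r,t=fitcrank(n,rd(n),b,(517,222,-.33)); print(n,r.x,r.fun,t.sum())
    im=rd(n).copy()
    S=8; x0,y0,x1,y1=b; c=cv2.resize(im[y0:y1,x0:x1,::-1],None,fx=S,fy=S,interpolation=cv2.INTER_CUBIC)
    for P in crankparts(r.x): cv2.polylines(c,[np.round(cv2.convexHull(((proj(n,P)-[x0,y0]+.5)*S-.5).astype(np.float32))).astype(int)],1,(0,255,255),1)
    cv2.imwrite(f"pics/fit_{n}.png",c)
E
```

```text
top [ 5.18378272e+02  2.24196798e+02 -3.38090275e-01] 283.9974586697424 201.7
side [ 5.22870806e+02  2.28800463e+02 -5.17611893e-01] 483.5396193771626 1041.5
```

View pics/fit_top.png

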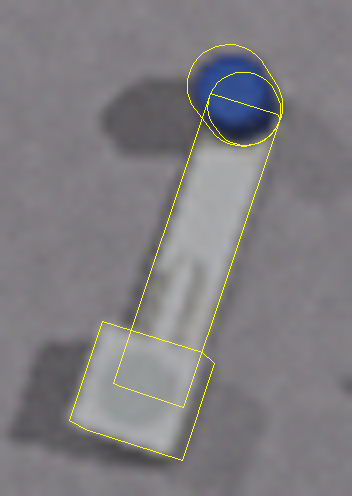

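View pics/fit_side.png

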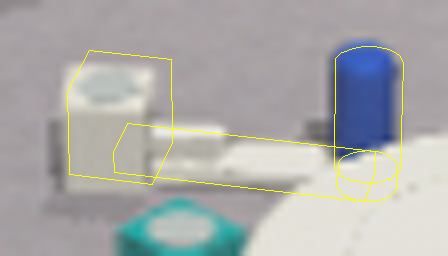

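```bash
python3 - <<'E'
from m import *
import m
rd=lambda n:cv2.imread(f"pics/{n}0.png")[:,:,::-1]
t=rd("top");s=rd("side")
print("top floor",t[230,235],"bar",t[230,251],"boss",t[252,243],"knob",t[211,257])
print("side floor",s[236,300],"bar",s[250,305],"bossside",s[248,288],"knob",s[243,320],s[236,320])
def cm(im,w,hi=.5):
    f=im.astype(float); return np.maximum(np.clip((f.min(2)-w+10)/20,0,1),np.clip((f[...,2]-f[...,0]-10)/40,0,1))
for n,b,w in(("top",(228,200,272,262),145),("side",(276,230,330,254),172)):
    m.crankmask=lambda im:cm(im,w)
    r,tt=fitcrank(n,rd(n),b,(518,222,-.33)); print(n,r.x,r.fun,tt.sum())
    x0,y0,x1,y1=b;S=8; c=cv2.resize(rd(n)[y0:y1,x0:x1,::-1],None,fx=S,fy=S,interpolation=cv2.INTER_CUBIC)
    for P in crankparts(r.x): cv2.polylines(c,[np.round(cv2.convexHull(((proj(n,P)-[x0,y0]+.5)*S-.5).astype(np.float32))).astype(int)],1,(0,255,255),1)
    c=np.hstack([c,cv2.resize(cv2.cvtColor((tt*255).astype(np.uint8),cv2.COLOR_GRAY2BGR),(c.shape[1],c.shape[0]))]) if n=="top" else np.vstack([c,cv2.resize(cv2.cvtColor((tt*255).astype(np.uint8),cv2.COLOR_GRAY2BGR),(c.shape[1],c.shape[0]))])
    cv2.imwrite(f"pics/fitb_{n}.png",c)
E
```

```text
top floor [128 125 129] bar [169 169 171] boss [151 156 156] knob [ 51  79 143]
side floor [167 162 165] bar [229 226 219] bossside [182 178 170] knob [ 60  82 149] [ 63  99 189]Traceback (most recent call last):
  File "<stdin>", line 11, in <module>
  File "m.py", line 31, in fitcrank
    r=minimize(f,p0,method="Nelder-Mead",options=dict(initial_simplex=[p0,p0+[4,0,0],p0+[0,4,0],p0+[0,0,.08]],xatol=.02,fatol=.01)); return r,t
    res = _minimize_neldermead(fun, x0, args, callback, bounds=bounds,
                               **options)
    fxr = func(xr)
    fx = function(np.copy(x), *(wrapper_args + args))
  File "m.py", line 29, in <lambda>
    f=lambda p:((np.maximum.reduce([sil(n,P,box) for P in crankparts(p,z0)])-t)**2).sum()
                                    ~~~^^^^^^^^^
  File "m.py", line 13, in sil
    x0,y0,x1,y1=box; uv=(proj(n,P)-[x0,y0]+.5)*S-.5
                         ~~~~^^^^^
  File "h.py", line 11, in proj
    p=optics.camera_params(n);T=p["T"]; c=(np.asarray(P,float)-T[:3,3])@T[:3,:3]
ValueError: time passes only in moves, steps and waits
```

```bash
cat >> h.py <<'E'
import functools
@functools.lru_cache
def camp(n): return optics.camera_params(n)
E
sed -i 's/p=optics.camera_params(n)/p=camp(n)/' h.py
cat >> m.py <<'E'
import re
def cm(im,w):
    f=im.astype(float); return np.maximum(np.clip((f.min(2)-w+10)/20,0,1),np.clip((f[...,2]-f[...,0]-10)/40,0,1))
def overlay(n,im,b,r,tt,name,z0=0):
    x0,y0,x1,y1=b;S=8; c=cv2.resize(im[y0:y1,x0:x1,::-1],None,fx=S,fy=S,interpolation=cv2.INTER_CUBIC)
    for P in crankparts(r.x,z0): cv2.polylines(c,[np.round(cv2.convexHull(((proj(n,P)-[x0,y0]+.5)*S-.5).astype(np.float32))).astype(int)],1,(0,255,255),1)
    cv2.imwrite(name,np.hstack([c,cv2.resize(cv2.cvtColor((tt*255).astype(np.uint8),cv2.COLOR_GRAY2BGR),(c.shape[1],c.shape[0]))]) if c.shape[1]<420 else np.vstack([c,cv2.resize(cv2.cvtColor((tt*255).astype(np.uint8),cv2.COLOR_GRAY2BGR),(c.shape[1],c.shape[0]))]))
E
cat > f.py <<'E'
from m import *
import m
rd=lambda n:cv2.imread(f"pics/{n}0.png")[:,:,::-1]
for n,b,w in(("top",(228,200,272,262),145),("side",(276,230,330,254),172)):
    m.crankmask=lambda im:cm(im,w)
    r,tt=fitcrank(n,rd(n),b,(518,222,-.33)); print(n,r.x,r.fun,tt.sum())
    overlay(n,rd(n),b,r,tt,f"pics/fitb_{n}.png")
E
python3 f.py
```

```text
top [ 5.17946035e+02  2.25591926e+02 -3.68365265e-01] 109.9747438485198 406.20000000000005
side [ 5.19796395e+02  2.24840344e+02 -3.99473860e-01] 139.83572616301421 425.05
```

View pics/fitb_top.png

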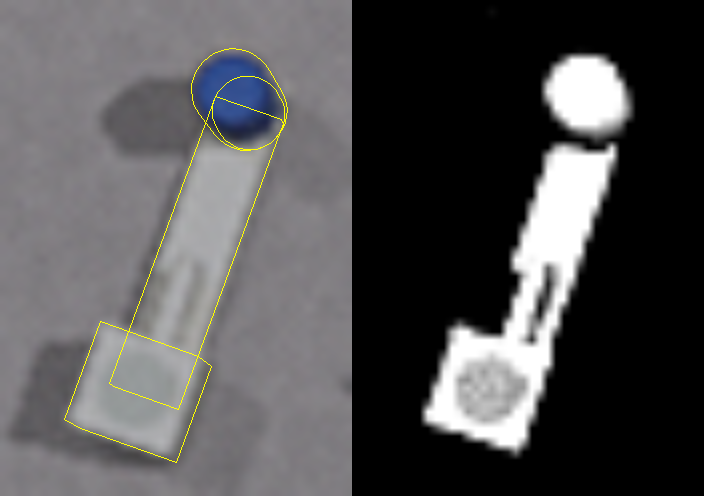

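View pics/fitb_side.png

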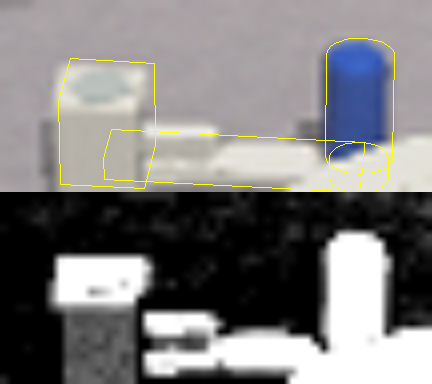

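```bash
cat > k.py <<'E'
from h import *
import json,os
def Rdown(yawz): # x down, z horizontal at angle yawz
    z=np.array([np.cos(yawz),np.sin(yawz),0]);x=np.array([0,0,-1.]);y=np.cross(z,x); return np.c_[x,y,z]
def load():
    d=json.load(open("cmd.json")); return np.array(d["p"]),np.array(d["R"])
def save(p,Rm): json.dump(dict(p=list(map(float,p)),R=np.array(Rm).tolist()),open("cmd.json","w"))
def apply(row):
    row=np.array(row,float);p,Rm=load(); save(p+Rm@row[3:6]*40, Rm@R.from_rotvec(row[:3]*np.radians(6)).as_matrix())
def rel(pt,Rt):
    p,Rm=load(); return np.r_[R.from_matrix(Rm.T@Rt).as_rotvec()/np.radians(6),Rm.T@(np.array(pt)-p)/40]
def st():
    o=env.get_obs(); p,Rm=load(); Ro=R.from_euler("xyz",o["ee_rot"]).as_matrix()
    z=Ro[:,2]
    print("t",round(float(o["clock"]),2),"pos",o["ee_pos"].round(2),"cmd",p.round(2),"yawz",round(float(np.arctan2(z[1],z[0])),4),"cmdyaw",round(float(np.arctan2(Rm[1,2],Rm[0,2])),4),"tilt",np.degrees(np.arccos(-Ro[2,0])).round(2),"F",o["force"].round(2),"T",o["torque"].round(3),"open",round(float(o["opening"]),2),"q",o["q"].round(3))
    return o
E
python3 - <<'E'
from k import *
Ro=R.from_euler("xyz",env.get_obs()["ee_rot"]).as_matrix()
print(Ro.round(4))
yz=np.arctan2(Ro[1,2],Ro[0,2]);save([204.46,643.303,292.273],Ro)
st()
for k in range(4):
    t=-.355+k*np.pi/2; print(k,t,rel([518,223,75],Rdown(t)).round(2))
E
```

```text
[[-4.000e-04 -9.530e-01  3.029e-01]
 [-1.700e-03  3.029e-01  9.530e-01]
 [-1.000e+00 -1.000e-04 -1.700e-03]]
t 0.1 pos [204.38 642.89 291.32] cmd [204.46 643.3  292.27] yawz 1.263 cmdyaw 1.263 tilt 0.1 F [-0.    0.05 -0.36] T [ 0.046  0.047 -0.008] open 87.09 q [-1.292  0.469 -0.049  1.534  0.024  1.141 -0.082]
0 -0.355 [ 1.545e+01 -1.000e-02  1.000e-02  5.450e+00 -1.065e+01 -7.630e+00]
1 1.2157963267948966 [  0.45  -0.02   0.     5.45 -10.65  -7.63]
2 2.786592653589793 [-1.455e+01 -1.000e-02 -1.000e-02  5.450e+00 -1.065e+01 -7.630e+00]
3 4.357388980384689 [-29.55  -0.    -0.03   5.45 -10.65  -7.63]
```

{"fn": "move_arm", "kwargs": {
  "rows": "0.09 0 0 0 -0.81 -0.58 1; 0.18 0 0 0 -1.62 -1.16 1; 0.27 0 0 0 -2.43 -1.74 1; 0.36 0 0 0 -3.25 -2.33 1; 0.45 0 0 0 -4.06 -2.91 1"
}}

```text
clock: 0.52
ee_pos: [324.7, 481.2, 291.8]
ee_rot: [3.066, 1.57, -2.002]
force: [0.8, 0.7, 0.1]
opening: 86.9
```

```bash
python3 - <<'E'
from k import *
apply([.45,0,0,0,-4.06,-2.91]); st(); print(rel([518,223,140],Rdown(-.355+np.pi/2)).round(3))
E
```

```text
t 0.52 pos [324.74 481.21 291.82] cmd [323.96 483.17 292.49] yawz 1.2156 cmdyaw 1.2159 tilt 0.05 F [0.84 0.67 0.09] T [ 0.038 -0.04  -0.027] open 86.87 q [-1.053e+00  3.150e-01  4.000e-03  1.766e+00 -1.000e-03  1.062e+00
  1.670e-01]
[ 1.000e-03 -1.600e-02  2.000e-03  3.821e+00 -6.808e+00 -4.407e+00]
```

{"fn": "move_arm", "kwargs": {
  "rows": "0 0 0 0.2 -0.85 -0.55 1; 0 0 0 0.4 -1.7 -1.1 1; 0 0 0 0.6 -2.55 -1.65 1; 0 0 0 0.8 -3.4 -2.2 1; 0 0 0 1.0 -4.25 -2.75 1"
}}

```text
clock: 0.93
ee_pos: [445.8, 319.1, 251.8]
ee_rot: [2.175, 1.571, -2.892]
force: [0.3, -0.6, -0.7]
opening: 86.5
```

```bash
python3 - <<'E'
from k import *
apply([0,0,0,1,-4.25,-2.75]); st(); print(rel([518,223,140],Rdown(-.355+np.pi/2)).round(3))
E
```

```text
t 0.93 pos [445.77 319.06 251.76] cmd [445.13 320.89 252.7 ] yawz 1.2161 cmdyaw 1.2159 tilt 0.01 F [ 0.26 -0.6  -0.72] T [ 0.021 -0.083  0.04 ] open 86.47 q [-0.769  0.302  0.087  1.887 -0.032  0.953  0.549]
[ 1.000e-03 -1.600e-02  2.000e-03  2.821e+00 -2.558e+00 -1.657e+00]
```

{"fn": "move_arm", "kwargs": {
  "rows": "0 0 0 0.5 -0.8 -0.5 1; 0 0 0 1.0 -1.6 -1.0 1; 0 0 0 1.7 -2.2 -1.4 1; 0 0 0 2.3 -2.56 -1.66 1; 0 0 0 2.8 -2.56 -1.66 1"
}}

```text
clock: 1.35
ee_pos: [520.2, 217.4, 138.3]
ee_rot: [-2.747, 1.567, -1.539]
force: [0.2, -0.2, -0.1]
opening: 87.2
```

```bash
python3 - <<'E'
from k import *
apply([0,0,0,2.8,-2.56,-1.66]); st(); print(rel([518,223,75],Rdown(-.355+np.pi/2)).round(3))
for n in("top","side"):
    im=optics.get_image(n); cv2.imwrite(f"pics/{n}1.png",im[:,:,::-1])
    if n=="top": crop(im,"pics/c4.png",200,180,300,280,6)
    else: crop(im,"pics/c5.png",230,160,350,280,6)
E
```

```text
t 1.35 pos [520.25 217.36 138.35] cmd [518.03 222.86 140.84] yawz 1.2079 cmdyaw 1.2159 tilt 0.2 F [ 0.2  -0.21 -0.1 ] T [-0.019  0.017 -0.052] open 87.17 q [-0.563  0.472  0.118  1.947 -0.076  0.728  0.807]
[ 1.000e-03 -1.600e-02  2.000e-03  1.646e+00  2.000e-03  6.000e-03]
```

View pics/c4.png

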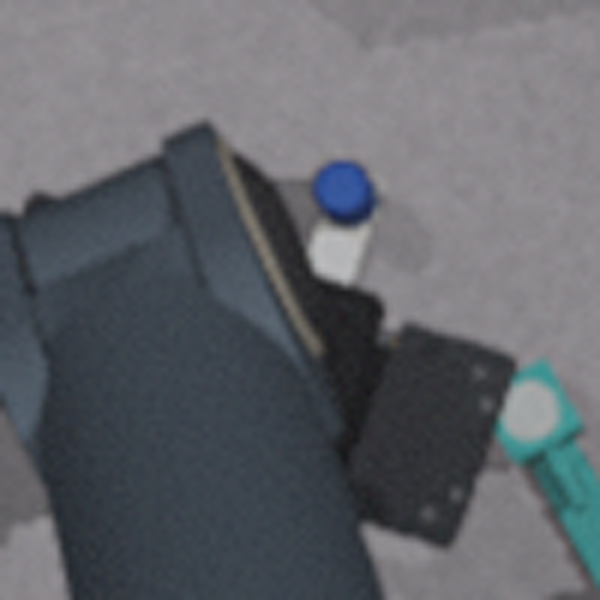

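View pics/c5.png

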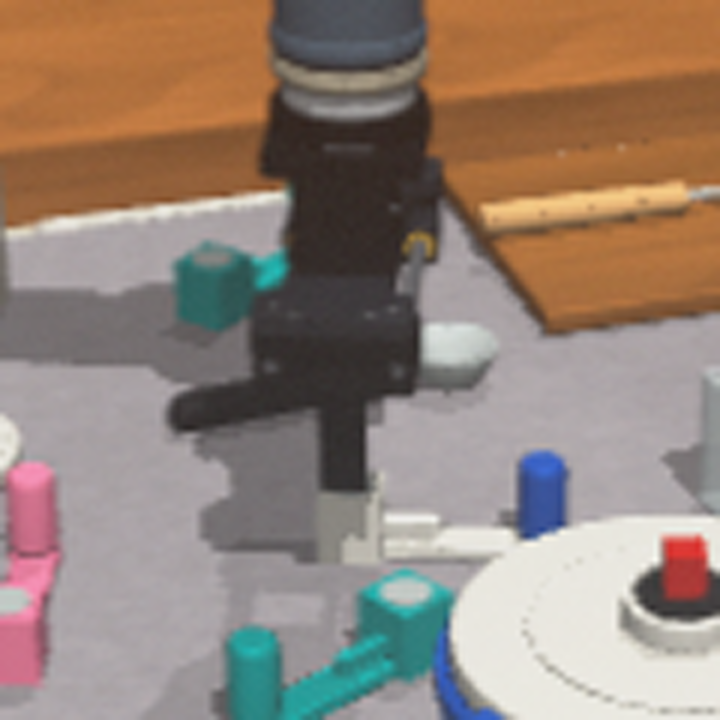

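{"fn": "move_arm", "kwargs": {
  "rows": "0 0 0 0 0 0 1; 0 0 0 0.4 0 0 1; 0 0 0 0.9 0 0 1; 0 0 0 1.4 0 0 1; 0 0 0 1.6 0 0 1"
}}

```text
clock: 1.87
ee_pos: [517.4, 224.5, 75.9]
ee_rot: [1.114, 1.57, 2.332]
force: [-0.5, 0.7, -0.2]
opening: 87.1
```

```bash
python3 - <<'E'
from k import *
apply([0,0,0,1.6,0,0]); st(); print(rel([518,223,75],Rdown(-.355+np.pi/2)).round(3))
E
```

```text
t 1.87 pos [517.36 224.52  75.93] cmd [518.   222.75  76.84] yawz 1.2184 cmdyaw 1.2159 tilt 0.05 F [-0.48  0.74 -0.17] T [-0.02   0.018  0.019] open 87.07 q [-0.557  0.568  0.096  1.976 -0.092  0.602  0.819]
[ 0.001 -0.016  0.002  0.046  0.002  0.006]
```

Nothing touched on the way down. Closing on the boss.

{"fn": "move_arm", "kwargs": {
  "rows": "0 0 0 0 0 0 -0.2; 0 0 0 0 0 0 -0.2; 0 0 0 0 0 0 -0.4; 0 0 0 0 0 0 -0.6; 0 0 0 0 0 0 -1"
}}

```text
clock: 2.28
ee_pos: [518.7, 223.5, 77.4]
ee_rot: [-0.673, 1.569, 0.543]
force: [1.1, 0.4, 0.3]
opening: 61.7
```

```bash
python3 - <<'E'
from k import *
st()
E
```

```text
t 2.28 pos [518.67 223.5   77.4 ] cmd [518.   222.75  76.84] yawz 1.216 cmdyaw 1.2159 tilt 0.12 F [1.06 0.41 0.28] T [ 0.011 -0.016  0.008] open 61.71 q [-0.556  0.566  0.097  1.975 -0.092  0.603  0.818]
```

{"fn": "move_arm", "kwargs": {
  "rows": "0 0 0 0 0 0 -1; 0 0 0 0 0 0 -1; 0 0 0 0 0 0 -1; 0 0 0 0 0 0 -1; 0 0 0 0 0 0 -1"
}}

```text
clock: 2.7
ee_pos: [518.1, 223.2, 76.3]
ee_rot: [0.123, 1.571, 1.338]
force: [-0.4, 0.6, 1.1]
opening: 31.8
```

```bash
python3 - <<'E'
from k import *
st()
E
```

```text
t 2.7 pos [518.12 223.2   76.27] cmd [518.   222.75  76.84] yawz 1.2159 cmdyaw 1.2159 tilt 0.01 F [-0.44  0.55  1.07] T [0.085 0.005 0.045] open 31.84 q [-0.556  0.567  0.097  1.976 -0.092  0.603  0.819]
```

{"fn": "move_arm", "kwargs": {
  "rows": "0 0 0 -0.5 0 0 -1; 0 0 0 -1.4 0 0 -1; 0 0 0 -2.4 0 0 -1; 0 0 0 -3.4 0 0 -1; 0 0 0 -4.4 0 0 -1"
}}

```text
clock: 3.12
ee_pos: [517.4, 222.7, 253.5]
ee_rot: [2.394, 1.569, -2.674]
force: [0.0, -0.1, -1.4]
opening: 31.9
```

```bash
python3 - <<'E'
from k import *
apply([0,0,0,-4.4,0,0]); st(); print(rel([556.5,-129.5,290],Rdown(-.39+np.pi/2)).round(3))
E
```

```text
t 3.12 pos [517.43 222.7  253.54] cmd [518.07 223.04 252.84] yawz 1.2157 cmdyaw 1.2159 tilt 0.09 F [ 0.04 -0.1  -1.39] T [-0.006 -0.037 -0.01 ] open 31.91 q [-0.589  0.325  0.135  1.853 -0.052  0.969  0.784]
[ 3.350e-01 -1.600e-02  2.000e-03 -9.150e-01 -3.964e+00 -7.932e+00]
```

{"fn": "move_arm", "kwargs": {
  "rows": "0 0 0 -0.4 -0.4 -0.8 -1; 0.1 0 0 -0.9 -0.84 -1.68 -1; 0.2 0 0 -0.9 -1.3 -2.6 -1; 0.33 0 0 -0.9 -1.75 -3.5 -1; 0.33 0 0 -0.9 -2.2 -4.4 -1"
}}

```text
clock: 3.53
ee_pos: [539.0, 25.4, 288.5]
ee_rot: [-0.598, 1.57, 0.583]
force: [0.9, 0.1, -1.0]
opening: 31.7
```

{"fn": "move_arm", "kwargs": {
  "rows": "0 0 0 0 -0.4 -0.8 -1; 0 0 0 0 -0.8 -1.6 -1; 0 0 0 0 -1.2 -2.4 -1; 0 0 0 0 -1.5 -3.0 -1; 0 0 0 0 -1.7 -3.4 -1"
}}

```text
clock: 3.95
ee_pos: [549.8, -128.2, 287.9]
ee_rot: [2.929, 1.569, -2.178]
force: [-1.2, -0.8, -1.4]
opening: 31.7
```

{"fn": "move_arm", "kwargs": {
  "rows": "0 0 0 0 -0.06 -0.13 -1; 0 0 0 0 -0.06 -0.13 -1; 0 0 0 0 -0.06 -0.13 -1; 0 0 0 0 -0.06 -0.13 -1; 0 0 0 0 -0.06 -0.13 -1"
}}

```text
clock: 4.37
ee_pos: [551.1, -127.8, 288.0]
ee_rot: [0.743, 1.57, 1.928]
force: [-0.4, 0.2, -1.7]
opening: 31.9
```

```bash
python3 - <<'E'
from k import *
apply([.33,0,0,-.9,-2.2,-4.4]);apply([0,0,0,0,-1.7,-3.4]);apply([0,0,0,0,-.06,-.13]); st(); print(rel([556.5,-129.5,290],Rdown(-.39+np.pi/2)).round(3))
for n in("top","side"):
    im=optics.get_image(n); cv2.imwrite(f"pics/{n}2.png",im[:,:,::-1])
    if n=="top": crop(im,"pics/c6.png",340,160,460,280,5)
    else: crop(im,"pics/c7.png",285,160,405,280,5)
E
```

```text
t 4.37 pos [ 551.11 -127.77  288.04] cmd [ 550.96 -129.87  289.4 ] yawz 1.1845 cmdyaw 1.1813 tilt 0.06 F [-0.37  0.21 -1.74] T [-0.004  0.026  0.007] open 31.92 q [-0.096  0.298  0.312  1.818 -0.106  1.042  1.441]
[ 0.005 -0.016  0.002 -0.015 -0.125  0.061]
```

View pics/c6.png

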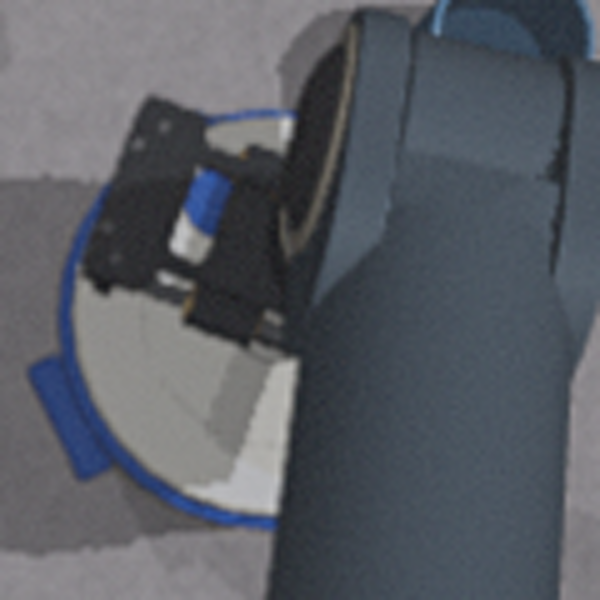

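View pics/c7.png

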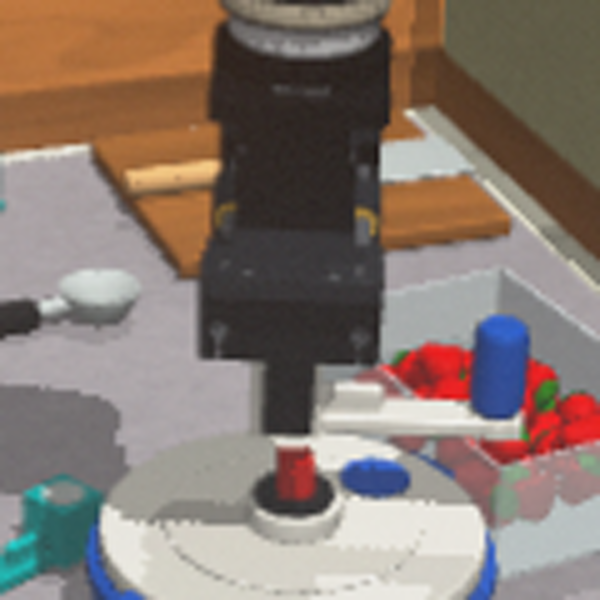

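```bash
cat > s.py <<'E'
from m import *
im0=cv2.imread("pics/side0.png")[:,:,::-1];
def red(im,a,w): f=im.astype(float); return np.clip((f[...,0]-f[...,1]-a)/w,0,1)
def blue(im,a,w): f=im.astype(float); return np.clip((f[...,2]-f[...,0]-a)/w,0,1)
def fitm(n,t,box,model,p0,d):
    t=t[box[1]:box[3],box[0]:box[2]]; p0=np.array(p0,float)
    f=lambda p:((sil(n,model(p),box)-t)**2).sum()
    r=minimize(f,p0,method="Nelder-Mead",options=dict(initial_simplex=np.vstack([p0,p0+np.diag(d)]),xatol=.02,fatol=.005)); return r.x,r.fun
if __name__=="__main__":
    box=(332,243,358,268)
    for a,w in((20,60),(40,80),(10,40),(30,30)):
        print("stub",a,fitm("side",red(im0,a,w),box,lambda p:prism(p[:2],p[2],8,174,192),(556,-130,-.39),(3,3,.2)))
    im=cv2.imread("pics/side2.png")[:,:,::-1]
    b=(374,220,396,248)
    for a,w in((20,60),(0,60),(30,30)):
      for z in (211.5,):
        print("knob",a,fitm("side",blue(im,a,w),b,lambda p:cyl(p[:2],12.5,z+9,z+53),(639,-168,),(3,3)))
        print("knob",a,fitm("side",blue(im,a,w),b,lambda p:cyl(p[:2],12.5,p[2]+9,p[2]+53),(639,-168,z),(3,3,3)))
    # original knob on table from side0
    b=(312,232,330,250)
    for a,w in((20,60),(0,60)): print("knob0",fitm("side",blue(im0,a,w),b,lambda p:cyl(p[:2],12.5,9,53),(606,190),(3,3)))
E
python3 s.py
```

```text
stub 20 (array([ 5.55566983e+02, -1.30541786e+02, -3.17721437e-01]), np.float64(1.4196136101499421))
stub 40 (array([ 5.55827854e+02, -1.30341111e+02, -3.77821126e-01]), np.float64(3.9278346068819685))
stub 10 (array([ 5.55439178e+02, -1.30330437e+02, -2.15291310e-01]), np.float64(2.391602268358324))
stub 30 (array([ 5.55761004e+02, -1.30019001e+02, -3.11065764e-01]), np.float64(2.527827758554402))
knob 20 (array([ 639.39965057, -163.29733658]), np.float64(39.49776528258362))
knob 20 (array([702.05651734, -39.13652257, 137.11144019]), np.float64(4.807469242599001))
knob 0 (array([ 639.39141083, -162.01075745]), np.float64(26.90598808150711))
knob 0 (array([683.61235512, -75.21432323, 158.28324324]), np.float64(3.462527873894656))
knob 30 (array([ 640.38268818, -161.51151191]), np.float64(37.73870434448289))
knob 30 (array([694.31320767, -54.51908327, 145.9960343 ]), np.float64(5.464901960784314))
knob0 (array([604.89385226, 185.51706095]), np.float64(20.424374279123413))
knob0 (array([604.99437332, 185.8844471 ]), np.float64(10.549556901191847))
```

```bash
python3 - <<'E'
from s import *
im=cv2.imread("pics/side2.png")[:,:,::-1]
for i,b,c,z in((im,(374,220,396,248),(639,-168),211.5),(im0,(312,232,330,250),(606,190),0)):
  for a,w in((0,60),(20,60)):
    print(fitm("side",blue(i,a,w),b,lambda p:cyl(p[:2],p[2],z+p[3],z+53),(*c,12.5,9),(3,3,-2,3)))
    print("top/bot only r",fitm("side",blue(i,a,w),b,lambda p:cyl(p[:2],p[2],z+9,z+53),(*c,12.5),(3,3,-2)))
E
python3 -c "
import cv2
im=cv2.imread('pics/side2.png')
cv2.imwrite('pics/c8.png',cv2.resize(im[215:270,325:400],None,fx=10,fy=10,interpolation=cv2.INTER_NEAREST))"
```

```text
(array([ 637.22370118, -166.75223632,   11.10870655,   12.32308095]), np.float64(2.99982891195694))
top/bot only r (array([ 638.47927937, -164.2670689 ,   10.75192151]), np.float64(7.787464436755094))
(array([ 637.34076308, -166.8462118 ,   10.68287147,   12.99856801]), np.float64(3.4057237600922723))
top/bot only r (array([ 638.96360207, -164.29921038,   10.07831327]), np.float64(8.854843329488657))
(array([605.51423076, 187.76311891,  11.31785943,  16.54601049]), np.float64(2.6977537485582466))
top/bot only r (array([605.5939058 , 187.86221132,  11.19219532]), np.float64(5.7530324875048064))
(array([605.80149965, 188.06993964,   9.58120932,  12.4054781 ]), np.float64(5.373862937331795))
top/bot only r (array([606.06000002, 188.7699356 ,   9.56767376]), np.float64(5.809718377547097))
```

View pics/c8.png

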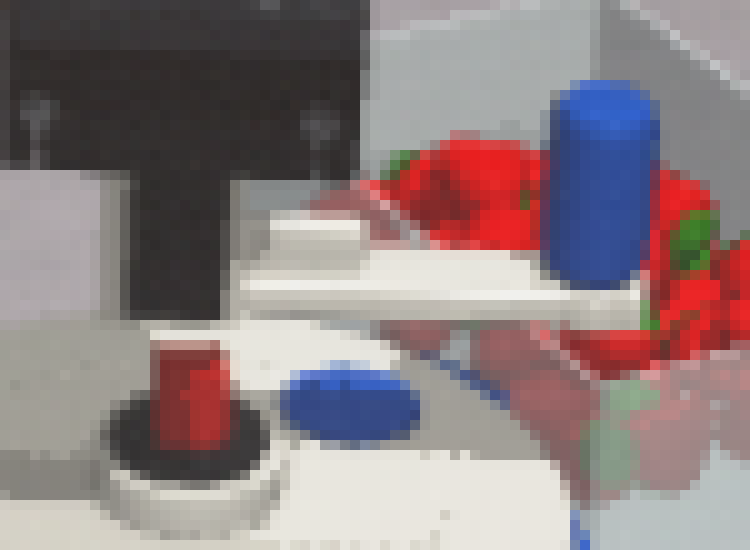

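```bash
cat > g.py <<'E'
from k import *
import sys
# usage: g.py x y z yawz  -> needed row using measured averaged offset
def avg(n=4):
    P=[];F=[];T=[];Y=[]
    for i in range(n):
        o=env.get_obs(); P.append(o["ee_pos"]);F.append(o["force"]);T.append(o["torque"]); z=R.from_euler("xyz",o["ee_rot"]).as_matrix()[:,2];Y.append(np.arctan2(z[1],z[0]))
        if i<n-1: optics.get_image("side")
    return np.mean(P,0),np.mean(F,0),np.mean(T,0),np.mean(Y),np.std(P,0)
E
python3 - <<'E'
from g import *
p,F,T,y,s=avg(6); c,_=load(); print(p.round(2),s.round(2),c.round(2),F.round(2),T.round(3),round(y,4),env.get_obs()["clock"])
_,Rm=load(); print("to",(Rm.T@(np.array([557.5,-127.8,276])-p)/40).round(3))
E
```

```text
[ 551.05 -129.07  288.24] [0.04 0.42 0.03] [ 550.96 -129.87  289.4 ] [ 0.18  0.09 -1.3 ] [-0.003  0.017  0.007] 1.1826 4.7167
to [ 0.306 -0.137  0.091]
```

{"fn": "move_arm", "kwargs": {
  "rows": "-0.1 0 0 0 -0.07 0.05 -1; -0.2 0 0 0.1 -0.14 0.09 -1; -0.33 0 0 0.2 -0.14 0.09 -1; -0.33 0 0 0.3 -0.14 0.09 -1; -0.33 0 0 0.3 -0.14 0.09 -1"
}}

```text
clock: 5.13
ee_pos: [556.9, -128.5, 274.8]
ee_rot: [1.785, 1.568, 3.001]
force: [-0.5, -0.4, -2.2]
opening: 32.1
```

```bash
python3 - <<'E'
from g import *
apply([-.33,0,0,.3,-.14,.09])
im=optics.get_image("side"); cv2.imwrite("pics/side3.png",im[:,:,::-1])
p,F,T,y,s=avg(3); c,_=load(); print(p.round(2),s.round(2),c.round(2),F.round(2),T.round(3),round(y,4),env.get_obs()["clock"])
im=im[215:275,315:395,::-1];cv2.imwrite("pics/c9.png",cv2.resize(im,None,fx=10,fy=10,interpolation=cv2.INTER_NEAREST))
E
```

```text
[ 557.24 -128.7   275.68] [0.15 0.05 0.3 ] [ 557.5  -128.68  277.4 ] [ 0.3   0.37 -1.19] [ 0.023  0.003 -0.022] 1.2157 5.2833
```

View pics/c9.png

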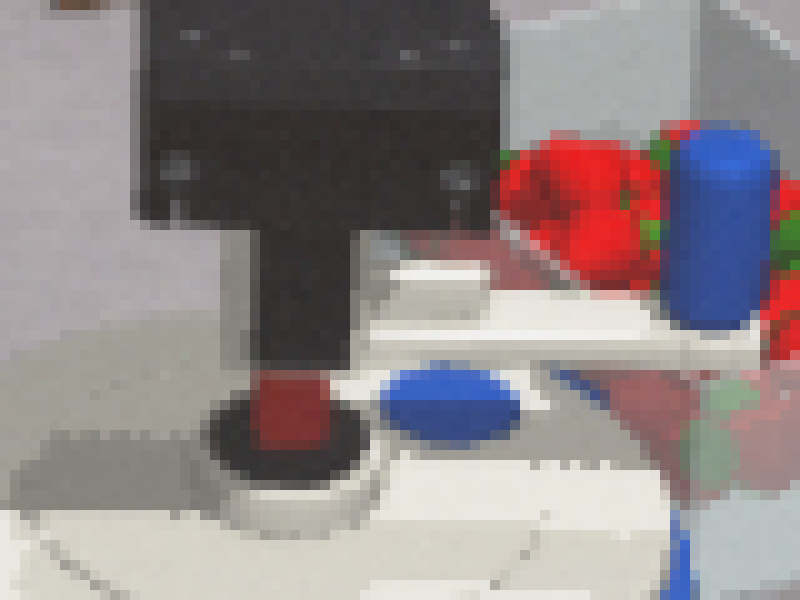

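```bash
python3 - <<'E'
import cv2
im=cv2.imread("pics/side3.png")
for r in range(236,264,2): print(r,[int(v) for v in im[r,330:362].mean(1)])
print([tuple(map(int,im[256,c])) for c in range(336,352)])
print([tuple(map(int,im[243,c])) for c in range(334,356)])
E
```

```text
236 [50, 50, 95, 68, 50, 52, 51, 53, 48, 51, 50, 51, 51, 50, 51, 49, 50, 49, 50, 50, 49, 49, 53, 53, 50, 51, 51, 50, 50, 50, 59, 55]
238 [166, 167, 167, 165, 162, 163, 160, 140, 135, 134, 88, 51, 49, 47, 49, 50, 50, 49, 48, 50, 72, 127, 125, 111, 101, 86, 87, 88, 90, 86, 92, 84]
240 [172, 171, 173, 170, 170, 170, 169, 141, 132, 134, 85, 52, 49, 49, 49, 49, 49, 47, 50, 47, 95, 128, 139, 145, 150, 115, 102, 106, 105, 110, 115, 115]
242 [169, 170, 171, 172, 171, 170, 167, 129, 129, 133, 85, 51, 50, 50, 48, 50, 52, 49, 50, 50, 97, 130, 145, 148, 218, 235, 238, 239, 238, 238, 238, 238]
244 [170, 174, 171, 174, 175, 173, 171, 136, 129, 131, 78, 50, 48, 51, 46, 47, 50, 50, 50, 49, 119, 132, 132, 133, 168, 181, 180, 182, 181, 184, 183, 183]
246 [163, 165, 162, 162, 160, 160, 162, 134, 130, 131, 79, 49, 50, 53, 50, 49, 50, 49, 51, 52, 120, 157, 153, 172, 178, 179, 180, 179, 174, 172, 175, 168]
248 [156, 157, 155, 157, 155, 156, 155, 130, 130, 115, 67, 49, 49, 49, 50, 50, 48, 53, 51, 51, 160, 178, 224, 230, 231, 231, 234, 236, 236, 238, 237, 239]
250 [156, 157, 156, 157, 155, 156, 156, 133, 13
[... 891 characters left out ...]
6, 134, 128, 108, 75, 55, 53, 54, 55, 55, 53, 53, 53, 79, 112, 188, 208, 174, 192, 224, 229, 229, 229, 229, 228, 228, 228]
[(92, 95, 97), (60, 61, 64), (53, 54, 56), (50, 49, 53), (50, 49, 95), (50, 53, 120), (48, 50, 123), (50, 51, 123), (51, 52, 125), (49, 49, 122), (50, 48, 122), (51, 51, 109), (52, 52, 68), (57, 57, 60), (66, 67, 72), (138, 145, 147)]
[(172, 169, 174), (172, 167, 175), (168, 166, 172), (128, 130, 134), (125, 132, 133), (126, 133, 136), (78, 81, 82), (47, 48, 52), (49, 49, 52), (47, 46, 51), (46, 46, 50), (51, 49, 54), (48, 50, 52), (48, 47, 53), (47, 48, 50), (49, 49, 51), (94, 98, 101), (124, 130, 131), (131, 136, 139), (129, 136, 139), (140, 148, 150), (173, 183, 186)]
```

{"fn": "move_arm", "kwargs": {
  "rows": "0 0 0 0 0.03 0.01 -1; 0 0 0 0 0.06 0.01 -1; 0 0 0 0.04 0.06 0.01 -1; 0 0 0 0.08 0.06 0.01 -1; 0 0 0 0.13 0.06 0.01 -1"
}}

```text
clock: 5.7
ee_pos: [555.4, -127.4, 271.0]
ee_rot: [-0.968, 1.57, 0.248]
force: [0.4, -0.8, -2.1]
opening: 31.3
```

```bash
cat > r.py <<'E'
from g import *
a=list(map(float,sys.argv[1:7]))
apply(a); p,F,T,y,s=avg(2); c,_=load(); print("meas",p.round(2),"cmd",c.round(2),"F",F.round(2),"T",T.round(3),"yaw",round(y-np.pi/2,4),"under",round(p[2]-76.4,2),"open",round(float(env.get_obs()["opening"]),2),"t",round(float(env.get_obs()["clock"]),2))
E
python3 r.py 0 0 0 .13 .06 .01
```

```text
meas [ 555.29 -127.39  270.72] cmd [ 555.39 -127.48  272.2 ] F [ 0.25 -0.14 -1.9 ] T [-0.013  0.031 -0.012] yaw -0.3549 under 194.32 open 31.81 t 5.75
```

{"fn": "move_arm", "kwargs": {
  "rows": "0 0 0 0.02 0 0 -1; 0 0 0 0.04 0 0 -1; 0 0 0 0.06 0 0 -1; 0 0 0 0.07 0 0 -1; 0 0 0 0.07 0 0 -1"
}}

```text
clock: 6.17
ee_pos: [555.4, -127.5, 268.3]
ee_rot: [-0.324, 1.571, 0.892]
force: [-0.1, 0.0, -0.8]
opening: 31.4
```

```bash
python3 r.py 0 0 0 .07 0 0
```

```text
meas [ 555.43 -127.48  268.29] cmd [ 555.38 -127.49  269.4 ] F [-0.43  0.02 -0.76] T [0.024 0.055 0.036] yaw -0.3549 under 191.89 open 31.54 t 6.22
```

{"fn": "move_arm", "kwargs": {
  "rows": "0 0 0 0.01 0 0 -1; 0 0 0 0.02 0 0 -1; 0 0 0 0.03 0 0 -1; 0 0 0 0.03 0 0 -1; 0 0 0 0.03 0 0 -1"
}}

```text
clock: 6.63
ee_pos: [555.6, -127.5, 267.9]
ee_rot: [-1.002, 1.57, 0.214]
force: [-1.9, 0.7, 5.2]
opening: 31.4
```

```bash
python3 r.py 0 0 0 .03 0 0
```

```text
meas [ 555.55 -127.51  267.91] cmd [ 555.38 -127.49  268.2 ] F [-2.04  0.8   5.08] T [0.081 0.466 0.027] yaw -0.3549 under 191.51 open 31.87 t 6.68
```

{"fn": "move_arm", "kwargs": {
  "rows": "0 0 0 0 0.005 -0.01 -1; 0 0 0 0 0.01 -0.02 -1; 0 0 0 0 0.01 -0.025 -1; 0 0 0 0 0.01 -0.025 -1; 0 0 0 0 0.01 -0.025 -1"
}}

```text
clock: 7.1
ee_pos: [555.4, -127.7, 267.9]
ee_rot: [-0.829, 1.569, 0.388]
force: [-0.1, 2.1, 5.5]
opening: 32.0
```

```bash
python3 r.py 0 0 0 0 .01 -.025
```

```text
meas [ 555.36 -127.69  267.89] cmd [ 554.66 -128.29  268.2 ] F [-1.03  2.11  5.63] T [0.413 0.248 0.013] yaw -0.3544 under 191.49 open 31.83 t 7.15
```

{"fn": "move_arm", "kwargs": {
  "rows": "0 0 0 0 0.01 0 -1; 0 0 0 0 0.02 -0.01 -1; 0 0 0 0 0.03 -0.01 -1; 0 0 0 0 0.03 -0.01 -1; 0 0 0 0 0.03 -0.01 -1"
}}

```text
clock: 7.57
ee_pos: [554.7, -127.9, 267.9]
ee_rot: [-1.177, 1.567, 0.039]
force: [2.1, 1.7, 5.6]
opening: 32.0
```

```bash
python3 r.py 0 0 0 0 .03 -.01
```

```text
meas [ 554.72 -127.89  267.93] cmd [ 553.4  -128.25  268.2 ] F [2.01 1.57 5.77] T [ 0.423 -0.573  0.017] yaw -0.3545 under 191.53 open 31.67 t 7.62
```

```bash
python3 - <<'E'
from s import *
I={n:cv2.imread(f"pics/{n}0.png")[:,:,::-1] for n in("top","side")}
B={"top":(383,206,412,236),"side":(325,240,363,276)}
for n in I:
    b=B[n]; f=I[n].astype(float); x0,y0,x1,y1=b
    for a,w in((100,50),(80,40),(120,60)):
      t=np.clip((a+w/2-np.minimum(f[...,1],f[...,2]))/w,0,1)
      # union mask: nonwhite
      tt=t[y0:y1,x0:x1]
      def cost(p): return ((np.maximum(sil(n,cyl(p[:2],19,172,174),b),sil(n,prism(p[:2],p[2],8,174,192),b))-tt)**2).sum()
      best=None
      for y in(-.6,-.3,0.,.3):
        p0=np.array([556,-129,y]); r=minimize(cost,p0,method="Nelder-Mead",options=dict(initial_simplex=np.vstack([p0,p0+np.diag([3,3,.3])]),xatol=.02,fatol=.005))
        if best is None or r.fun<best.fun: best=r
      print(n,a,best.x.round(2),round(best.fun,1),round(tt.sum(),1))
    for a,w in((0,60),(10,60),(20,60)):
      bb=(385,208,410,234) if n=="top" else (332,243,358,268)
      out=[fitm(n,red(I[n],a,w),bb,lambda p:prism(p[:2],p[2],8,174,192),(556,-129,y),(3,3,.2)) for y in(-.6,-.2,.2)]
      o=min(out,key=lambda q:q[1]); print(n,"red",a,o[0].round(2),round(o[1],2))
im=cv2.imread("pics/top0.png"); 
for r in range(212,231): print(r,[f"{im[r,c,2]:3d}/{im[r,c,1]:3d}" for c in range(388,406)])
E
```

```text
top 100 [ 555.51 -127.1    -0.6 ] 16.6 226.6
top 80 [ 555.29 -127.24   -0.56] 22.4 199.6
top 120 [ 555.58 -126.9    -0.58] 29.6 274.9
top red 0 [ 5.5686e+02 -1.2879e+02 -2.4000e-01] 0.5
top red 10 [ 5.5689e+02 -1.2874e+02 -2.6000e-01] 0.73
top red 20 [ 5.5683e+02 -1.2892e+02 -2.9000e-01] 2.69
side 100 [ 5.5458e+02 -1.3245e+02 -3.6000e-01] 33.4 191.0
side 80 [ 5.5465e+02 -1.3221e+02 -3.7000e-01] 13.1 139.3
side 120 [ 5.5453e+02 -1.3256e+02 -2.9000e-01] 75.8 246.0
side red 0 [ 5.5565e+02 -1.3048e+02 -2.1000e-01] 3.63
side red 10 [ 5.5561e+02 -1.3052e+02 -2.9000e-01] 1.58
side red 20 [ 5.5559e+02 -1.3053e+02 -3.2000e-01] 1.38
212 ['169/169', '168/168', '163/164', '167/167', '153/155', '162/162', '160/160', '159/160', '154/154', '158/157', '167/168', '170/170', '171/170', '170/170', '166/167', '166/167', '167/168', '167/167']
213 ['154/154', '156/157', '161/161', '168/168', '158/160', '146/146', '127/128', '117/119', '116/116', '117/119', '141/141', '159/160', '169/170', '170/171', '169/170', '169/169', '167/166', '166/168']
214 ['139/138', '153/153', '151/152', '145/145', '115/116', ' 7
[... 2687 characters left out ...]
0', ' 45/ 47', ' 48/ 50', ' 53/ 52', ' 82/ 82', '132/130', '157/157', '156/155', '159/158']
228 ['134/134', '146/148', '142/143', '107/108', ' 72/ 72', ' 55/ 55', ' 50/ 47', ' 45/ 46', ' 53/ 53', ' 50/ 48', ' 51/ 51', ' 68/ 67', ' 96/ 95', '136/136', '158/157', '163/162', '161/160', '160/159']
229 ['108/108', '126/126', '157/157', '153/152', '138/139', '116/118', ' 95/ 97', ' 74/ 73', ' 80/ 79', ' 83/ 82', ' 99/100', '128/126', '149/149', '162/162', '160/160', '161/159', '163/160', '161/161']
230 ['118/117', '107/107', '122/122', '146/147', '162/163', '155/156', '148/148', '136/135', '143/144', '142/140', '149/149', '157/156', '151/152', '157/158', '160/160', '161/160', '161/160', '164/164']
```

{"fn": "move_arm", "kwargs": {
  "rows": "0 0 0 -0.05 0 0 -1; -0.45 0 0 -0.05 -0.05 0.025 -1; -0.9 0 0 -0.05 -0.05 0.025 -1; -0.9 0 0 -0.03 -0.05 0.025 -1; -0.9 0 0 0 -0.05 0.025 -1"
}}

```text
clock: 8.03
ee_pos: [554.9, -128.6, 267.8]
ee_rot: [1.863, 1.569, -3.111]
force: [-4.9, 1.8, 15.6]
opening: 32.2
```

```bash
python3 r.py -.9 0 0 0 -.05 .025
```

```text
meas [ 554.89 -128.63  267.86] cmd [ 555.62 -128.    268.2 ] F [-4.24  1.1  12.31] T [0.224 1.001 0.028] yaw -0.2625 under 191.46 open 31.84 t 8.08
```

{"fn": "move_arm", "kwargs": {
  "rows": "0 0 0 -0.01 0 0 -1; 0 0 0 -0.01 0 0 -1; 0 0 0 -0.01 0.01 0 -1; 0 0 0 -0.01 0 0 -1; 0 0 0 -0.01 0 0 -1"
}}

```text
clock: 8.5
ee_pos: [554.8, -128.6, 268.0]
ee_rot: [1.903, 1.569, -3.072]
force: [-3.4, 1.2, 7.8]
opening: 31.3
```

```bash
python3 r.py 0 0 0 -.01 0 0
```

```text
meas [ 554.78 -128.59  268.  ] cmd [ 555.62 -128.    268.6 ] F [-2.94  1.2   7.75] T [0.145 0.719 0.02 ] yaw -0.2626 under 191.6 open 31.95 t 8.55
```

```bash
python3 - <<'E'
from m import *
im=cv2.imread("pics/side3.png")
for c in(343,345,347): print(c,[int(v) for v in im[228:256,c].mean(1)])
a=1.2157
tcp=np.array([556.95,-128.55,275.3]); z=np.array([np.cos(a),np.sin(a),0]); y=np.array([-np.sin(a),np.cos(a),0]);
for d in(16,31):
  print(d,proj("side",np.array([tcp-d*z+s*9.5*y+[0,0,-70] for s in(-1,0,1)])).round(2).tolist())
print("body bottom near edge",proj("side",np.array([tcp-w*z for w in(0,37.5,95)])).round(2).tolist())
print("boss bottom", proj("side",np.array([tcp-16*z+s*16*y+[0,0,-76.4] for s in(-1,1)])).round(2).tolist())
# sensitivity of pixels
p0=np.array([555.6,-130.5,192.]); print((proj("side",np.array([p0+[1,0,0],p0+[0,1,0],p0+[0,0,1]]))-proj("side",p0[None])).round(3))
# same for top image 0 and boss/knob on the table
E
```

```text
343 [51, 46, 50, 51, 48, 50, 49, 49, 50, 54, 47, 48, 49, 51, 50, 48, 51, 51, 53, 51, 49, 52, 51, 63, 95, 79, 72, 73]
345 [48, 47, 47, 48, 51, 47, 49, 51, 49, 51, 50, 49, 49, 50, 50, 51, 47, 49, 49, 50, 50, 50, 52, 61, 95, 78, 74, 76]
347 [50, 49, 48, 51, 50, 50, 49, 52, 49, 52, 49, 48, 47, 50, 49, 49, 50, 49, 49, 50, 53, 50, 51, 63, 128, 105, 98, 74]
16 [[348.58, 248.73], [344.37, 248.61], [340.16, 248.49]]
31 [[348.67, 252.12], [344.41, 251.99], [340.15, 251.87]]
body bottom near edge [[345.48, 217.68], [345.62, 225.53], [345.85, 238.52]]
boss bottom [[351.34, 251.26], [337.19, 250.85]]
[[ 0.408 -0.065]
 [-0.154 -0.212]
 [ 0.016 -0.376]]
```

{"fn": "move_arm", "kwargs": {
  "rows": "0 0 0 -0.05 0 0 -1; 0 0 0 -0.05 0 0.01 -1; 0 0 0 -0.04 0 0.01 -1; 0 0 0 -0.03 0 0.01 -1; 0 0 0 -0.02 0 0.01 -1"
}}

```text
clock: 8.97
ee_pos: [555.3, -127.7, 268.1]
ee_rot: [1.761, 1.569, 3.071]
force: [-1.7, -0.0, 2.7]
opening: 31.6
```

```bash
python3 r.py 0 0 0 -.02 0 .01
```

```text
meas [ 555.33 -127.68  268.09] cmd [ 555.72 -127.61  269.4 ] F [-1.98  0.32  2.72] T [ 0.034  0.568 -0.006] yaw -0.261 under 191.69 open 31.86 t 9.02
```

{"fn": "move_arm", "kwargs": {
  "rows": "0 0 0 0.01 0 0 -1; 0 0 0 0.015 0 0 -1; 0 0 0 0.02 0 0 -1; 0 0 0 0.025 0 0 -1; 0 0 0 0.03 0 0 -1"
}}

```text
clock: 9.43
ee_pos: [555.4, -127.7, 267.8]
ee_rot: [1.223, 1.57, 2.533]
force: [-5.4, 1.1, 8.2]
opening: 31.9
```

```bash
python3 r.py 0 0 0 .03 0 0
```

```text
meas [ 555.45 -127.72  267.85] cmd [ 555.72 -127.62  268.2 ] F [-4.9   0.71  8.22] T [ 0.118  0.934 -0.027] yaw -0.2609 under 191.45 open 31.71 t 9.48
```

{"fn": "move_arm", "kwargs": {
  "rows": "0 0 0 -0.015 0.01 0 -1; 0 0 0 -0.015 0.02 -0.005 -1; 0 0 0 -0.015 0.03 -0.005 -1; 0 0 0 -0.015 0.035 -0.01 -1; 0 0 0 0 0.035 -0.01 -1"
}}

```text
clock: 9.9
ee_pos: [555.0, -127.7, 267.8]
ee_rot: [-1.346, 1.569, -0.036]
force: [-1.9, 0.9, 9.7]
opening: 31.5
```

```bash
python3 r.py 0 0 0 0 .035 -.01
```

```text
meas [ 554.99 -127.66  267.84] cmd [ 554.27 -127.64  268.2 ] F [-1.58  0.74  8.67] T [ 0.082  0.298 -0.002] yaw -0.2606 under 191.44 open 32.32 t 9.95
```

```bash
cat > ov.py <<'E'
from m import *
def ov(im,tcp,yaw,name,box=(315,215,395,275),S=10,dz=76.4,e=0,stub=None,extra=[]):
    x0,y0,x1,y1=box; c=cv2.resize(im[y0:y1,x0:x1,::-1],None,fx=S,fy=S,interpolation=cv2.INTER_NEAREST)
    o=tcp[:2]+e*np.array([np.cos(yaw),np.sin(yaw)])
    Ps=crankparts((o[0],o[1],yaw),tcp[2]-dz)
    for P in Ps+( [prism(stub[:2],stub[2],8,174,192),cyl(stub[:2],19,173,174)] if stub is not None else []):
        cv2.polylines(c,[np.round(cv2.convexHull(((proj("side",P)-[x0,y0]+.5)*S-.5).astype(np.float32))).astype(int)],1,(0,255,255),1)
    cv2.imwrite(name,c)
E
python3 - <<'E'
from ov import *
im=cv2.imread("pics/side3.png")[:,:,::-1]
ov(im,np.array([556.95,-128.55,275.3]),1.2157-np.pi/2,"pics/o3.png",stub=(555.6,-130.5,-.3))
E
```

```text
(no output)
```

View pics/o3.png

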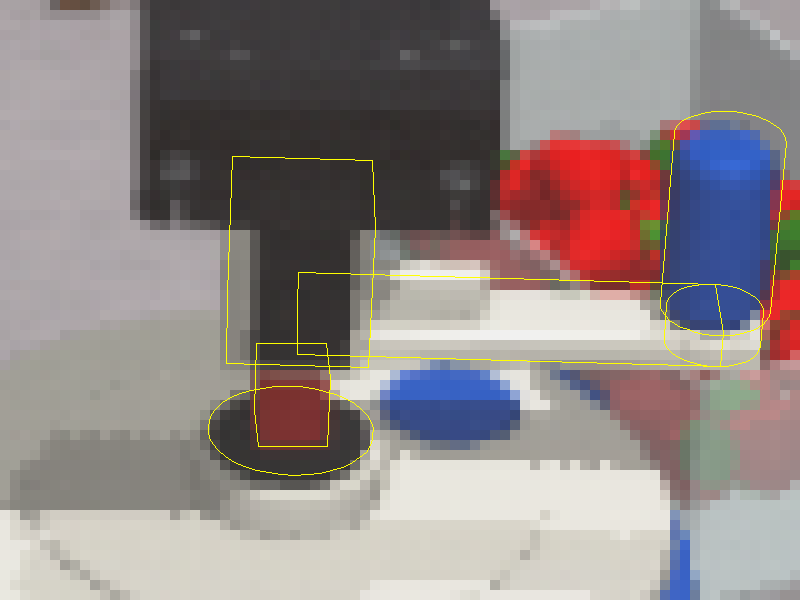

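{"fn": "move_arm", "kwargs": {
  "rows": "0 0 0 -0.06 0 0 -1; 0 0 0 -0.06 -0.05 0.015 -1; 0 0 0 -0.05 -0.055 0.015 -1; 0 0 0 -0.04 -0.055 0.015 -1; 0 0 0 -0.03 -0.055 0.015 -1"
}}

```text
clock: 10.37
ee_pos: [556.6, -127.5, 267.6]
ee_rot: [1.765, 1.57, 3.076]
force: [-0.5, 0.1, -1.7]
opening: 31.9
```

```bash
python3 r.py 0 0 0 -.03 -.055 .015
```

```text
meas [ 556.58 -127.5   267.65] cmd [ 556.55 -127.63  269.4 ] F [ 0.08  0.43 -1.26] T [-0.033 -0.115 -0.046] yaw -0.2605 under 191.25 open 31.66 t 10.42
```

{"fn": "move_arm", "kwargs": {
  "rows": "0 0 0 0.01 0 0 -1; 0 0 0 0.015 0 0 -1; 0 0 0 0.02 0 0 -1; 0 0 0 0.025 0 0 -1; 0 0 0 0.03 0 0 -1"
}}

```text
clock: 10.83
ee_pos: [556.5, -127.6, 267.0]
ee_rot: [-0.958, 1.571, 0.352]
force: [0.8, -0.4, -1.0]
opening: 31.7
```

```bash
python3 r.py 0 0 0 .03 0 0
```

```text
meas [ 556.54 -127.62  266.98] cmd [ 556.55 -127.63  268.2 ] F [ 0.56 -0.51 -1.24] T [-0.054 -0.06   0.021] yaw -0.2607 under 190.58 open 31.86 t 10.88
```

It's entering: there's no force below the earlier contact height. Lowering gently.

{"fn": "move_arm", "kwargs": {
  "rows": "0 0 0 0.02 0 0 -1; 0 0 0 0.04 0 0 -1; 0 0 0 0.06 0 0 -1; 0 0 0 0.08 0 0 -1; 0 0 0 0.09 0 0 -1"
}}

```text
clock: 11.3
ee_pos: [556.6, -127.6, 263.3]
ee_rot: [0.199, 1.571, 1.51]
force: [0.2, -0.3, -1.6]
opening: 31.6
```

```bash
python3 r.py 0 0 0 .09 0 0
```

```text
meas [ 556.58 -127.58  263.26] cmd [ 556.55 -127.64  264.6 ] F [ 0.13 -0.71 -1.3 ] T [-0.068 -0.115  0.023] yaw -0.2607 under 186.86 open 32.07 t 11.35
```

{"fn": "move_arm", "kwargs": {
  "rows": "0 0 0 0.05 0 0 -1; 0 0 0 0.1 0 0 -1; 0 0 0 0.15 0 0 -1; 0 0 0 0.2 0 0 -1; 0 0 0 0.22 0 0 -1"
}}

```text
clock: 11.77
ee_pos: [556.6, -127.6, 254.3]
ee_rot: [1.691, 1.571, 3.001]
force: [0.5, -0.7, -1.2]
opening: 31.8
```

```bash
python3 r.py 0 0 0 .22 0 0
```

```text
meas [ 556.59 -127.6   254.26] cmd [ 556.54 -127.65  255.8 ] F [ 0.96 -0.59 -2.11] T [-0.044 -0.222 -0.018] yaw -0.2607 under 177.86 open 32.07 t 11.82
```

{"fn": "move_arm", "kwargs": {
  "rows": "0 0 0 0.03 0 0 -1; 0 0 0 0.05 0 0 -1; 0 0 0 0.07 0 0 -1; 0 0 0 0.085 0 0 -1; 0 0 0 0.1 0 0 -1"
}}

```text
clock: 12.23
ee_pos: [556.6, -127.6, 250.6]
ee_rot: [-0.845, 1.571, 0.465]
force: [0.5, -0.5, -1.1]
opening: 31.9
```

```bash
python3 r.py 0 0 0 .1 0 0
```

```text
meas [ 556.6  -127.59  250.56] cmd [ 556.54 -127.66  251.8 ] F [ 0.86 -0.36 -1.02] T [-0.071 -0.137 -0.001] yaw -0.2607 under 174.16 open 32.0 t 12.28
```

{"fn": "move_arm", "kwargs": {
  "rows": "0 0 0 0.01 0 0 -1; 0 0 0 0.02 0 0 -1; 0 0 0 0.03 0 0 -1; 0 0 0 0.03 0 0 -1; 0 0 0 0.03 0 0 -1"
}}

```text
clock: 12.7
ee_pos: [556.6, -127.6, 250.2]
ee_rot: [-0.854, 1.57, 0.456]
force: [-1.0, 0.2, 4.9]
opening: 31.5
```

```bash
python3 r.py 0 0 0 .03 0 0
```

```text
meas [ 556.64 -127.62  250.2 ] cmd [ 556.54 -127.66  250.6 ] F [-1.09 -0.01  5.25] T [0.037 0.323 0.024] yaw -0.2606 under 173.8 open 31.68 t 12.75
```

Seated: firm contact at the flange height (underside ~173.8) at 5 N. I'll ease off, let go of the boss and go up.

{"fn": "move_arm", "kwargs": {
  "rows": "0 0 0 -0.02 0 0 -1; 0 0 0 -0.02 0 0 -0.2; 0 0 0 -0.02 0 0 0.3; 0 0 0 -0.02 0 0 0.4; 0 0 0 -0.02 0 0 0.4"
}}

```text
clock: 13.17
ee_pos: [556.4, -127.5, 250.0]
ee_rot: [1.579, 1.57, 2.889]
force: [-0.4, 0.5, 0.1]
opening: 47.4
```

```bash
python3 r.py 0 0 0 -.02 0 0; python3 - <<'E'
from h import *
im=optics.get_image("side"); cv2.imwrite("pics/side4.png",im[:,:,::-1]); cv2.imwrite("pics/c10.png",cv2.resize(im[205:285,305:405,::-1],None,fx=7,fy=7,interpolation=cv2.INTER_NEAREST))
E
```

```text
meas [ 556.44 -127.56  249.97] cmd [ 556.54 -127.66  251.4 ] F [0.02 0.64 0.19] T [ 0.011  0.002 -0.029] yaw -0.2607 under 173.57 open 51.02 t 13.22
```

View pics/c10.png

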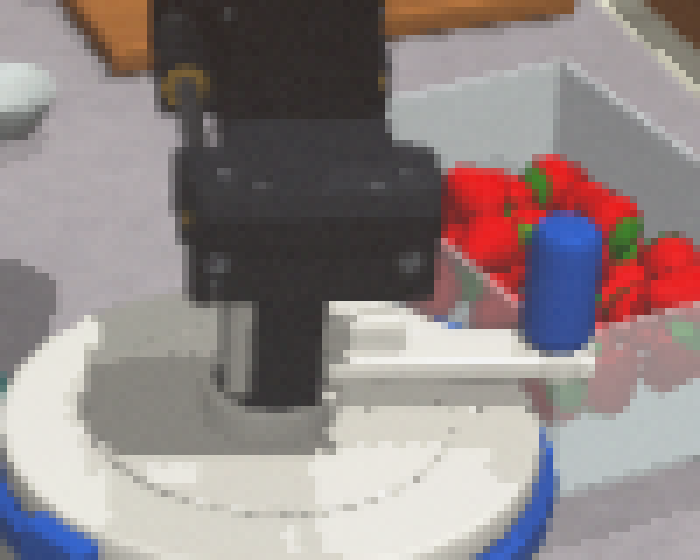

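{"fn": "move_arm", "kwargs": {
  "rows": "0 0 0 -0.3 0 0 0.5; 0 0 0 -0.9 0 0 0.8; 0 0 0 -1.5 0 0 1; 0 0 0 -1.5 -0.8 0 1; 0 0 0 -1.5 -1.6 0 1"
}}

```text
clock: 13.68
ee_pos: [619.3, -144.3, 314.2]
ee_rot: [-1.271, 1.565, 0.039]
force: [0.1, 0.2, 0.4]
opening: 82.8
```

{"fn": "move_arm", "kwargs": {
  "rows": "0 0 0 0 -0.4 0 0.6; 0 0 0 0 -0.7 0 0.6; 0 0 0 0 -0.72 0 0.4; 0 0 0 0 -0.72 0 0.4; 0 0 0 0 -0.72 0 0.4"
}}

```text
clock: 14.1
ee_pos: [645.5, -151.4, 310.5]
ee_rot: [1.332, 1.57, 2.642]
force: [-0.6, 0.1, 0.3]
opening: 64.1
```

```bash
python3 -c "
from k import *
apply([0,0,0,-1.5,-1.6,0])"; python3 r.py 0 0 0 0 -.72 0; python3 - <<'E'
from h import *
im=optics.get_image("side"); cv2.imwrite("pics/side5.png",im[:,:,::-1]); cv2.imwrite("pics/c11.png",cv2.resize(im[185:285,305:405,::-1],None,fx=6,fy=6,interpolation=cv2.INTER_NEAREST))
im=optics.get_image("top"); cv2.imwrite("pics/top5.png",im[:,:,::-1]); cv2.imwrite("pics/c12.png",cv2.resize(im[140:280,330:470,::-1],None,fx=4,fy=4,interpolation=cv2.INTER_NEAREST))
E
```

```text
meas [ 645.49 -151.38  310.55] cmd [ 646.23 -151.47  311.4 ] F [-0.33  0.3   0.28] T [-0.004  0.042 -0.014] yaw -0.2608 under 234.15 open 62.7 t 14.15
```

View pics/c11.png

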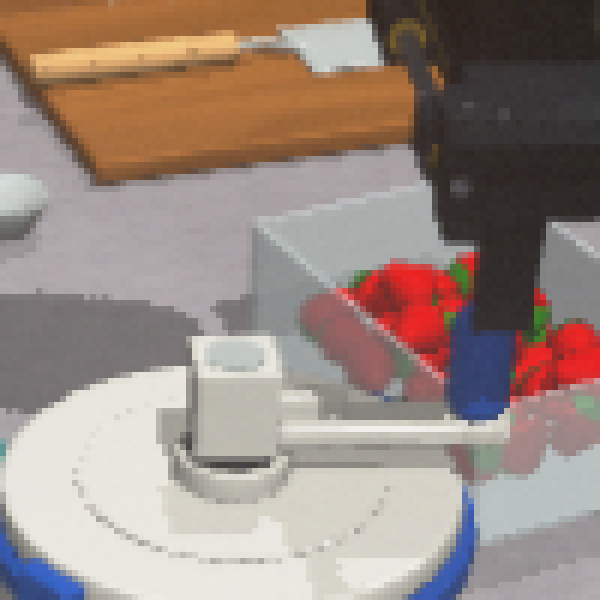

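View pics/c12.png

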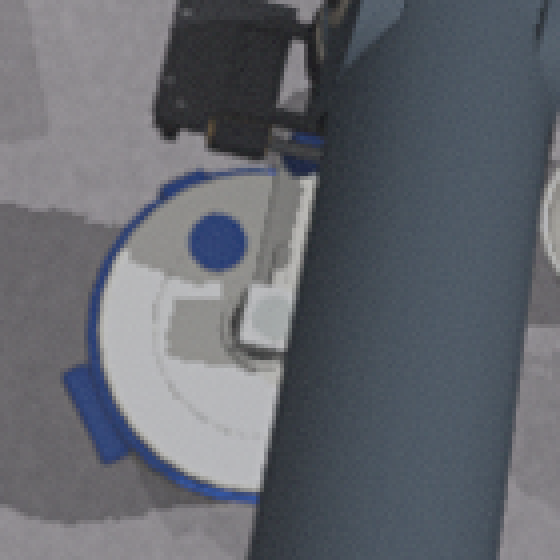

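```bash
python3 - <<'E'
from s import *
from ov import ov
im=cv2.imread("pics/side5.png")[:,:,::-1]
ov(im,np.array([556.6,-127.6,250.4]),-.2607,"pics/o5.png",box=(305,185,405,285),S=6,e=-2.2)
a=1.31;z=np.array([np.cos(a),np.sin(a),0]);y=np.array([-np.sin(a),np.cos(a),0]);tcp=np.array([645.5,-151.4,310.6])
for d in(31,46): print(d,((proj("side",np.array([tcp-d*z+s*9.5*y+[0,0,-70] for s in(-1,0,1)]))-[305,185]+.5)*6).round(0).tolist())
E
```

```text
31 [[523.0, 316.0], [497.0, 317.0], [472.0, 317.0]]
46 [[530.0, 336.0], [504.0, 337.0], [479.0, 337.0]]
```

View pics/o5.png

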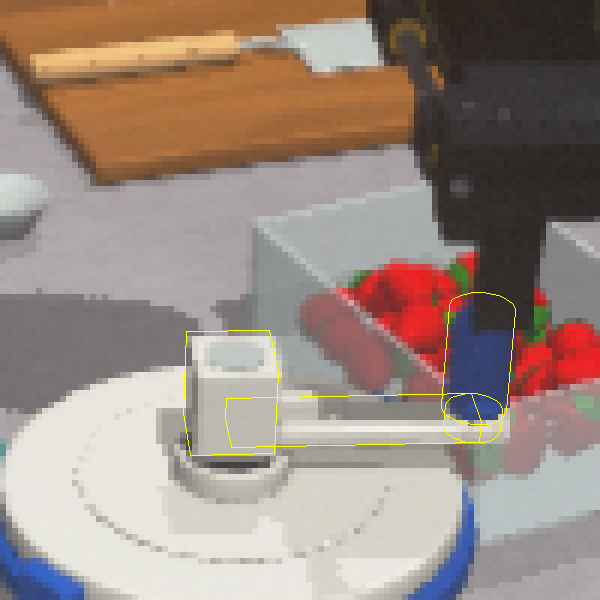

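{"fn": "move_arm", "kwargs": {
  "rows": "0 0 0 0.4 0.03 0 0.3; 0 0 0 0.8 0.05 0 0.2; 0 0 0 1.1 0.05 0 0.1; 0 0 0 1.25 0.05 0 0.1; 0 0 0 1.27 0.05 0 0.1"
}}

```text
clock: 14.67
ee_pos: [643.5, -150.7, 258.0]
ee_rot: [1.629, 1.568, 2.94]
force: [0.4, -0.1, -0.5]
opening: 48.8
```

```bash
python3 r.py 0 0 0 1.27 .05 0
```

```text
meas [ 643.75 -150.78  258.4 ] cmd [ 644.28 -151.04  260.6 ] F [ 0.12  0.11 -0.25] T [ 0.01  -0.028  0.009] yaw -0.2606 under 182.0 open 48.29 t 14.72
```

{"fn": "move_arm", "kwargs": {
  "rows": "0 0 0 0 0 0 0; 0 0 0 0 0 0 -0.2; 0 0 0 0 0 0 -0.6; 0 0 0 0 0 0 -1; 0 0 0 0 0 0 -1"
}}

```text
clock: 15.13
ee_pos: [644.5, -151.1, 259.9]
ee_rot: [-1.344, 1.57, -0.034]
force: [0.3, 0.1, 0.3]
opening: 24.4
```

```bash
python3 r.py 0 0 0 0 0 0
```

```text
meas [ 644.48 -151.03  259.8 ] cmd [ 644.28 -151.04  260.6 ] F [0.38 0.5  0.73] T [-0.002 -0.051  0.015] yaw -0.2607 under 183.4 open 23.95 t 15.18
```

```bash
cat > w.py <<'E'
from k import *
# w.py init | w.py phi1 phi2.. (deg): prints rows from current cmd to circle points; w.py +  apply
import sys,json
if sys.argv[1]=="init":
    p,Rm=load(); json.dump(dict(p=p.tolist(),R=Rm.tolist(),th=-.2607),open("circ.json","w")); sys.exit()
c=json.load(open("circ.json")); p0=np.array(c["p"]);th=c["th"];off=np.array(c.get("off",[0,0]))
p,Rm=load()
def pt(f): return p0+np.r_[95*np.array([np.cos(th-f)-np.cos(th),np.sin(th-f)-np.sin(th)])+off,0]
print("; ".join(" ".join(["0 0 0"]+[f"{v:.2f}" for v in (Rm.T@(pt(np.radians(float(a)))-p)/40)]+["-1"]) for a in sys.argv[1:]))
E
python3 w.py init; python3 w.py 2 5 9 14 20
```

```text
0 0 0 0.00 0.00 -0.08 -1; 0 0 0 0.00 0.01 -0.21 -1; 0 0 0 0.00 0.03 -0.37 -1; 0 0 0 0.00 0.07 -0.57 -1; 0 0 0 0.00 0.14 -0.81 -1
```

{"fn": "move_arm", "kwargs": {
  "rows": "0 0 0 0 0 -0.08 -1; 0 0 0 0 0.01 -0.21 -1; 0 0 0 0 0.03 -0.37 -1; 0 0 0 0 0.07 -0.57 -1; 0 0 0 0 0.14 -0.81 -1"
}}

```text
clock: 15.6
ee_pos: [631.1, -180.8, 259.7]
ee_rot: [-0.993, 1.569, 0.318]
force: [2.7, 1.4, 1.0]
opening: 23.8
```

```bash
python3 r.py 0 0 0 0 .14 -.81; python3 w.py 26 33 40 48 56
```

```text
meas [ 630.1  -182.3   259.72] cmd [ 630.52 -180.9   260.66] F [1.43 0.64 0.64] T [ 0.354 -0.467 -0.011] yaw -0.2616 under 183.32 open 24.63 t 15.65
0 0 0 0.00 0.10 -0.23 -1; 0 0 0 0.00 0.24 -0.48 -1; 0 0 0 0.00 0.42 -0.72 -1; 0 0 0 0.00 0.65 -0.95 -1; 0 0 0 0.00 0.91 -1.16 -1
```

{"fn": "move_arm", "kwargs": {
  "rows": "0 0 0 0 0.10 -0.23 -1; 0 0 0 0 0.24 -0.48 -1; 0 0 0 0 0.42 -0.72 -1; 0 0 0 0 0.65 -0.95 -1; 0 0 0 0 0.91 -1.16 -1"
}}

```text
clock: 16.07
ee_pos: [582.0, -217.4, 259.5]
ee_rot: [1.443, 1.571, 2.752]
force: [3.3, 2.4, 0.3]
opening: 24.5
```

```bash
python3 r.py 0 0 0 0 .91 -1.16; python3 w.py 64 72 80 88 96
```

```text
meas [ 580.44 -217.99  259.45] cmd [ 583.39 -216.36  260.73] F [1.44 1.54 0.52] T [ 0.458 -0.465  0.012] yaw -0.2633 under 183.05 open 24.31 t 16.12
0 0 0 0.00 0.28 -0.16 -1; 0 0 0 0.00 0.59 -0.29 -1; 0 0 0 0.00 0.91 -0.37 -1; 0 0 0 0.00 1.24 -0.40 -1; 0 0 0 0.00 1.57 -0.39 -1
```

{"fn": "move_arm", "kwargs": {
  "rows": "0 0 0 0 0.28 -0.16 -1; 0 0 0 0 0.59 -0.29 -1; 0 0 0 0 0.91 -0.37 -1; 0 0 0 0 1.24 -0.40 -1; 0 0 0 0 1.57 -0.39 -1"
}}

```text
clock: 16.53
ee_pos: [517.8, -215.3, 259.6]
ee_rot: [-0.975, 1.57, 0.334]
force: [4.2, 3.3, 1.6]
opening: 24.1
```

```bash
python3 r.py 0 0 0 0 1.57 -.39; python3 w.py 104 112 120 128 136
```

```text
meas [ 516.62 -214.83  259.54] cmd [ 518.69 -215.24  260.76] F [1.75 2.38 1.38] T [ 0.47  -0.718 -0.035] yaw -0.2616 under 183.14 open 24.09 t 16.58
0 0 0 0.00 0.33 0.06 -1; 0 0 0 0.00 0.64 0.16 -1; 0 0 0 0.00 0.94 0.30 -1; 0 0 0 0.00 1.22 0.49 -1; 0 0 0 0.00 1.46 0.71 -1
```

{"fn": "move_arm", "kwargs": {
  "rows": "0 0 0 0 0.33 0.06 -1; 0 0 0 0 0.64 0.16 -1; 0 0 0 0 0.94 0.30 -1; 0 0 0 0 1.22 0.49 -1; 0 0 0 0 1.46 0.71 -1"
}}

```text
clock: 17.0
ee_pos: [469.5, -173.0, 259.7]
ee_rot: [-1.841, 1.568, -0.532]
force: [5.3, 0.3, 1.1]
opening: 24.0
```

```bash
python3 r.py 0 0 0 0 1.46 .71; python3 w.py 144 152 160 168 176
```

```text
meas [ 468.95 -171.8   259.61] cmd [ 469.58 -172.75  260.71] F [3.17 0.77 1.73] T [-0.001 -0.973 -0.02 ] yaw -0.2601 under 183.21 open 24.28 t 17.05
0 0 0 0.00 0.22 0.25 -1; 0 0 0 0.00 0.39 0.54 -1; 0 0 0 0.00 0.53 0.84 -1; 0 0 0 0.00 0.62 1.16 -1; 0 0 0 0.00 0.66 1.48 -1
```

```bash
python3 - <<'E'
import json
c=json.load(open("circ.json"));c["off"]=[.8,.4];json.dump(c,open("circ.json","w"))
E
python3 w.py 144 152 160 168 177
```

```text
0 0 0 0.00 0.20 0.27 -1; 0 0 0 0.00 0.38 0.55 -1; 0 0 0 0.00 0.51 0.85 -1; 0 0 0 0.00 0.60 1.17 -1; 0 0 0 0.00 0.65 1.54 -1
```

{"fn": "move_arm", "kwargs": {
  "rows": "0 0 0 0 0.20 0.27 -1; 0 0 0 0 0.38 0.55 -1; 0 0 0 0 0.51 0.85 -1; 0 0 0 0 0.60 1.17 -1; 0 0 0 0 0.65 1.54 -1"
}}

```text
clock: 17.47
ee_pos: [459.5, -108.0, 259.5]
ee_rot: [3.01, 1.568, -1.964]
force: [3.0, -3.4, 0.6]
opening: 24.0
```

```bash
python3 r.py 0 0 0 0 .65 1.54; python3 w.py 186 195 204 213 222
```

```text
meas [ 459.95 -106.27  259.45] cmd [ 460.33 -106.53  260.6 ] F [ 1.77 -1.69  1.29] T [-0.67  -0.513 -0.02 ] yaw -0.2599 under 183.05 open 24.15 t 17.52
0 0 0 -0.00 -0.01 0.37 -1; 0 0 0 -0.00 -0.08 0.74 -1; 0 0 0 -0.00 -0.20 1.09 -1; 0 0 0 -0.00 -0.38 1.42 -1; 0 0 0 -0.00 -0.61 1.71 -1
```

{"fn": "move_arm", "kwargs": {
  "rows": "0 0 0 0 -0.01 0.37 -1; 0 0 0 0 -0.08 0.74 -1; 0 0 0 0 -0.20 1.09 -1; 0 0 0 0 -0.38 1.42 -1; 0 0 0 0 -0.61 1.71 -1"
}}

```text
clock: 17.93
ee_pos: [501.0, -46.9, 259.2]
ee_rot: [2.076, 1.567, -2.897]
force: [-2.4, -2.6, 3.5]
opening: 23.5
```

```bash
python3 r.py 0 0 0 0 -.61 1.71; python3 w.py 231 240 249 258 267
```

```text
meas [502.59 -45.94 259.29] cmd [501.54 -46.73 260.49] F [-0.55 -1.52  3.27] T [-0.675  0.187 -0.005] yaw -0.2593 under 182.89 open 23.62 t 17.98
0 0 0 -0.00 -0.27 0.26 -1; 0 0 0 -0.00 -0.57 0.47 -1; 0 0 0 -0.00 -0.91 0.63 -1; 0 0 0 -0.00 -1.27 0.74 -1; 0 0 0 -0.00 -1.64 0.79 -1
```

{"fn": "move_arm", "kwargs": {
  "rows": "0 0 0 -0.01 -0.27 0.26 -1; 0 0 0 -0.01 -0.57 0.47 -1; 0 0 0 -0.01 -0.91 0.63 -1; 0 0 0 -0.01 -1.27 0.74 -1; 0 0 0 -0.01 -1.64 0.79 -1"
}}

```text
clock: 18.4
ee_pos: [572.8, -33.4, 259.2]
ee_rot: [2.022, 1.567, -2.951]
force: [-2.7, -2.8, 3.3]
opening: 23.8
```

```bash
python3 r.py 0 0 0 -.01 -1.64 .79; python3 w.py 276 285 294 303 312
```

```text
meas [574.18 -33.73 259.24] cmd [573.07 -33.11 260.84] F [-1.2  -2.25  4.3 ] T [-0.662  0.541 -0.019] yaw -0.2602 under 182.84 open 24.19 t 18.45
0 0 0 0.01 -0.37 -0.01 -1; 0 0 0 0.01 -0.74 -0.08 -1; 0 0 0 0.01 -1.09 -0.21 -1; 0 0 0 0.01 -1.42 -0.38 -1; 0 0 0 0.01 -1.71 -0.61 -1
```

{"fn": "move_arm", "kwargs": {
  "rows": "0 0 0 -0.01 -0.37 -0.01 -1; 0 0 0 -0.02 -0.74 -0.08 -1; 0 0 0 -0.02 -1.09 -0.21 -1; 0 0 0 -0.02 -1.42 -0.38 -1; 0 0 0 -0.02 -1.71 -0.61 -1"
}}

```text
clock: 18.87
ee_pos: [632.2, -73.5, 259.4]
ee_rot: [1.408, 1.566, 2.719]
force: [-3.3, 1.9, 1.6]
opening: 23.9
```

```bash
python3 r.py 0 0 0 -.02 -1.71 -.61; python3 w.py 321 330 339 348 357
```

```text
meas [633.17 -75.19 259.6 ] cmd [632.87 -74.31 261.68] F [-1.32  0.82  1.86] T [0.214 0.522 0.005] yaw -0.2613 under 183.2 open 23.98 t 18.92
0 0 0 0.03 -0.26 -0.27 -1; 0 0 0 0.03 -0.47 -0.58 -1; 0 0 0 0.03 -0.63 -0.91 -1; 0 0 0 0.03 -0.73 -1.27 -1; 0 0 0 0.03 -0.78 -1.64 -1
```

{"fn": "move_arm", "kwargs": {
  "rows": "0 0 0 0 -0.26 -0.27 -1; 0 0 0 0 -0.47 -0.58 -1; 0 0 0 0 -0.63 -0.91 -1; 0 0 0 0 -0.73 -1.27 -1; 0 0 0 0 -0.78 -1.64 -1"
}}

```text
clock: 19.33
ee_pos: [646.1, -146.7, 260.2]
ee_rot: [0.476, 1.57, 1.786]
force: [-2.1, 2.9, -1.5]
opening: 24.0
```

```bash
python3 r.py 0 0 0 0 -.78 -1.64; python3 w.py 366 375 384 393 402; python3 -c "
from h import *
im=optics.get_image('side'); cv2.imwrite('pics/side6.png',im[:,:,::-1]); cv2.imwrite('pics/c13.png',cv2.resize(im[185:285,305:405,::-1],None,fx=6,fy=6,interpolation=cv2.INTER_NEAREST))"
```

```text
meas [ 645.48 -148.97  260.27] cmd [ 646.11 -145.73  261.79] F [-1.42  0.99 -1.63] T [ 0.607  0.314 -0.009] yaw -0.2632 under 183.87 open 23.85 t 19.38
0 0 0 0.03 0.01 -0.37 -1; 0 0 0 0.03 0.07 -0.74 -1; 0 0 0 0.03 0.20 -1.09 -1; 0 0 0 0.03 0.38 -1.42 -1; 0 0 0 0.03 0.60 -1.71 -1
```

View pics/c13.png

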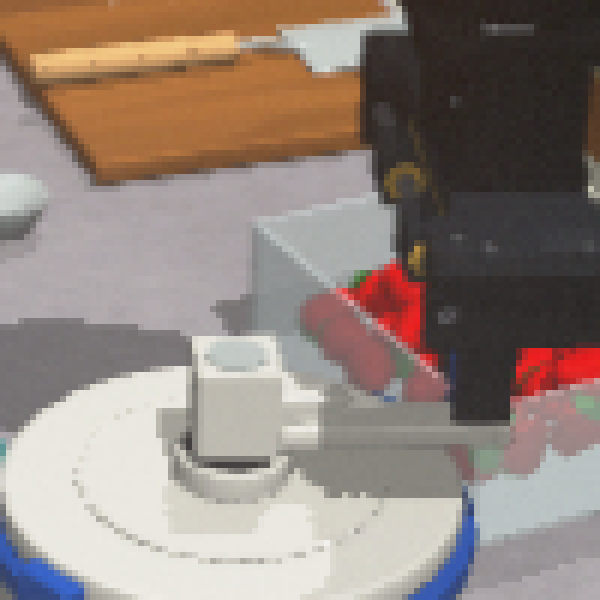

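{"fn": "move_arm", "kwargs": {
  "rows": "0 0 0 0.01 0.01 -0.37 -1; 0 0 0 0.02 0.07 -0.74 -1; 0 0 0 0.02 0.20 -1.09 -1; 0 0 0 0.02 0.38 -1.42 -1; 0 0 0 0.02 0.60 -1.71 -1"
}}

```text
clock: 19.85
ee_pos: [604.4, -206.9, 260.1]
ee_rot: [-1.273, 1.57, 0.036]
force: [0.0, 3.2, -0.1]
opening: 24.4
```

```bash
python3 r.py 0 0 0 .02 .6 -1.71; python3 w.py 412 422 432 442 452
```

```text
meas [ 602.86 -207.89  260.03] cmd [ 605.29 -205.64  261.11] F [-1.15  3.12 -0.77] T [ 0.909 -0.048 -0.015] yaw -0.2634 under 183.63 open 23.98 t 19.9
0 0 0 0.01 0.31 -0.29 -1; 0 0 0 0.01 0.65 -0.51 -1; 0 0 0 0.01 1.03 -0.67 -1; 0 0 0 0.01 1.44 -0.77 -1; 0 0 0 0.01 1.85 -0.79 -1
```

{"fn": "move_arm", "kwargs": {
  "rows": "0 0 0 0.01 0.31 -0.29 -1; 0 0 0 0.01 0.65 -0.51 -1; 0 0 0 0.01 1.03 -0.67 -1; 0 0 0 0.01 1.44 -0.77 -1; 0 0 0 0.01 1.85 -0.79 -1"
}}

```text
clock: 20.32
ee_pos: [525.6, -217.9, 260.3]
ee_rot: [-1.58, 1.566, -0.271]
force: [4.6, 3.3, -1.0]
opening: 24.2
```

```bash
python3 r.py 0 0 0 .01 1.85 -.79; python3 w.py 462 472 482 492 502
```

```text
meas [ 524.1  -217.47  260.18] cmd [ 525.64 -217.1   260.76] F [ 1.85  2.96 -0.79] T [ 0.664 -0.697 -0.018] yaw -0.2621 under 183.78 open 24.28 t 20.37
0 0 0 0.00 0.41 0.05 -1; 0 0 0 0.00 0.81 0.17 -1; 0 0 0 0.00 1.18 0.36 -1; 0 0 0 0.00 1.51 0.61 -1; 0 0 0 0.00 1.79 0.91 -1
```

{"fn": "move_arm", "kwargs": {
  "rows": "0 0 0 0 0.41 0.05 -1; 0 0 0 0 0.81 0.17 -1; 0 0 0 0 1.18 0.36 -1; 0 0 0 0 1.51 0.61 -1; 0 0 0 0 1.79 0.91 -1"
}}

```text
clock: 20.78
ee_pos: [465.9, -165.4, 260.5]
ee_rot: [-2.004, 1.565, -0.696]
force: [3.8, -1.3, -1.4]
opening: 24.1
```

```bash
python3 r.py 0 0 0 0 1.79 .91; python3 w.py 512 522 532 542 552
```

```text
meas [ 465.31 -163.84  260.3 ] cmd [ 465.84 -163.48  260.7 ] F [ 1.35 -0.65 -0.32] T [-0.326 -0.551 -0.046] yaw -0.261 under 183.9 open 23.74 t 20.83
0 0 0 0.00 0.23 0.35 -1; 0 0 0 0.00 0.39 0.73 -1; 0 0 0 0.00 0.48 1.13 -1; 0 0 0 -0.00 0.50 1.55 -1; 0 0 0 -0.00 0.45 1.96 -1
```

{"fn": "move_arm", "kwargs": {
  "rows": "0 0 0 0 0.23 0.35 -1; 0 0 0 0 0.39 0.73 -1; 0 0 0 0 0.48 1.13 -1; 0 0 0 0 0.50 1.55 -1; 0 0 0 0 0.45 1.96 -1"
}}

```text
clock: 21.25
ee_pos: [467.6, -84.8, 259.8]
ee_rot: [2.845, 1.568, -2.13]
force: [-1.8, -2.9, 2.4]
opening: 24.1
```

```bash
python3 r.py 0 0 0 0 .45 1.96; python3 w.py 562 572 582 592 602
```

```text
meas [468.54 -83.08 259.8 ] cmd [468.66 -83.09 260.56] F [-1.8   0.05  2.61] T [-0.382  0.376 -0.041] yaw -0.26 under 183.4 open 24.19 t 21.3
0 0 0 -0.00 -0.12 0.39 -1; 0 0 0 -0.00 -0.31 0.76 -1; 0 0 0 -0.00 -0.56 1.09 -1; 0 0 0 -0.00 -0.86 1.38 -1; 0 0 0 -0.00 -1.21 1.60 -1
```

{"fn": "move_arm", "kwargs": {
  "rows": "0 0 0 -0.01 -0.12 0.39 -1; 0 0 0 -0.01 -0.31 0.76 -1; 0 0 0 -0.02 -0.56 1.09 -1; 0 0 0 -0.02 -0.86 1.38 -1; 0 0 0 -0.02 -1.21 1.60 -1"
}}

```text
clock: 21.72
ee_pos: [531.4, -34.2, 260.1]
ee_rot: [2.054, 1.568, -2.919]
force: [-2.8, 0.8, 1.7]
opening: 24.2
```

```bash
python3 r.py 0 0 0 -.02 -1.21 1.6; python3 w.py 612 622 632 642 652
```

```text
meas [533.11 -33.87 260.2 ] cmd [531.92 -33.72 261.25] F [-0.89  1.34  1.55] T [0.05  0.44  0.006] yaw -0.2594 under 183.8 open 24.31 t 21.77
0 0 0 0.02 -0.38 0.16 -1; 0 0 0 0.02 -0.78 0.26 -1; 0 0 0 0.02 -1.19 0.28 -1; 0 0 0 0.02 -1.61 0.23 -1; 0 0 0 0.02 -2.00 0.11 -1
```

{"fn": "move_arm", "kwargs": {
  "rows": "0 0 0 0 -0.38 0.16 -1; 0 0 0 0 -0.78 0.26 -1; 0 0 0 0 -1.19 0.28 -1; 0 0 0 0 -1.61 0.23 -1; 0 0 0 0 -2.00 0.11 -1"
}}

```text
clock: 22.18
ee_pos: [610.3, -50.7, 259.9]
ee_rot: [1.801, 1.569, 3.112]
force: [-2.7, 1.2, -0.3]
opening: 24.0
```

```bash
python3 r.py 0 0 0 0 -2 .11; python3 w.py 662 672 682 692 702
```

```text
meas [611.56 -51.85 260.01] cmd [610.35 -50.09 261.25] F [0.32 1.76 0.12] T [ 0.367  0.226 -0.008] yaw -0.2612 under 183.61 open 24.24 t 22.23
0 0 0 0.02 -0.37 -0.19 -1; 0 0 0 0.02 -0.70 -0.44 -1; 0 0 0 0.02 -0.98 -0.74 -1; 0 0 0 0.02 -1.21 -1.09 -1; 0 0 0 0.02 -1.37 -1.47 -1
```

{"fn": "move_arm", "kwargs": {
  "rows": "0 0 0 0 -0.37 -0.19 -1; 0 0 0 0 -0.70 -0.44 -1; 0 0 0 0 -0.98 -0.74 -1; 0 0 0 0 -1.21 -1.09 -1; 0 0 0 0 -1.37 -1.47 -1"
}}

```text
clock: 22.65
ee_pos: [648.1, -121.7, 259.9]
ee_rot: [0.914, 1.57, 2.224]
force: [-1.7, 3.0, -0.7]
opening: 23.9
```

```bash
python3 r.py 0 0 0 0 -1.37 -1.47; python3 w.py 712 722 732 742 752
```

```text
meas [ 648.06 -124.24  259.96] cmd [ 648.14 -121.02  261.35] F [-0.23  1.34  0.03] T [0.467 0.063 0.01 ] yaw -0.263 under 183.56 open 23.99 t 22.7
0 0 0 0.02 -0.09 -0.40 -1; 0 0 0 0.02 -0.12 -0.82 -1; 0 0 0 0.02 -0.06 -1.23 -1; 0 0 0 0.02 0.06 -1.62 -1; 0 0 0 0.02 0.24 -1.99 -1
```

{"fn": "move_arm", "kwargs": {
  "rows": "0 0 0 0 -0.09 -0.40 -1; 0 0 0 0 -0.12 -0.82 -1; 0 0 0 0 -0.06 -1.23 -1; 0 0 0 0 0.06 -1.62 -1; 0 0 0 0 0.24 -1.99 -1"
}}

```text
clock: 23.12
ee_pos: [618.0, -196.2, 260.2]
ee_rot: [-1.065, 1.57, 0.245]
force: [0.3, 3.2, -0.6]
opening: 23.8
```

```bash
python3 r.py 0 0 0 0 .24 -1.99; python3 w.py 762 772 782 792 802
```

```text
meas [ 616.24 -197.86  260.14] cmd [ 618.35 -195.46  261.49] F [-1.29  2.8  -1.02] T [ 0.695 -0.102  0.005] yaw -0.2632 under 183.74 open 24.51 t 23.17
0 0 0 0.02 0.25 -0.33 -1; 0 0 0 0.02 0.56 -0.62 -1; 0 0 0 0.02 0.90 -0.84 -1; 0 0 0 0.02 1.28 -1.00 -1; 0 0 0 0.02 1.69 -1.10 -1
```

{"fn": "move_arm", "kwargs": {
  "rows": "0 0 0 0.01 0.25 -0.33 -1; 0 0 0 0.01 0.56 -0.62 -1; 0 0 0 0.01 0.90 -0.84 -1; 0 0 0 0.01 1.28 -1.00 -1; 0 0 0 0.01 1.69 -1.10 -1"
}}

```text
clock: 23.58
ee_pos: [541.4, -221.2, 260.4]
ee_rot: [-1.609, 1.567, -0.299]
force: [3.7, 2.6, -0.7]
opening: 24.4
```

```bash
python3 r.py 0 0 0 .01 1.69 -1.1; python3 w.py 812 822 832 842 852
```

```text
meas [ 539.75 -220.98  260.27] cmd [ 541.7  -220.55  261.16] F [ 1.58  2.15 -0.23] T [ 0.558 -0.577 -0.022] yaw -0.2619 under 183.87 open 24.39 t 23.63
0 0 0 0.01 0.41 -0.02 -1; 0 0 0 0.01 0.82 0.03 -1; 0 0 0 0.01 1.22 0.15 -1; 0 0 0 0.01 1.59 0.34 -1; 0 0 0 0.01 1.92 0.59 -1
```

{"fn": "move_arm", "kwargs": {
  "rows": "0 0 0 0.01 0.41 -0.02 -1; 0 0 0 0.01 0.82 0.03 -1; 0 0 0 0.01 1.22 0.15 -1; 0 0 0 0.01 1.59 0.34 -1; 0 0 0 0.01 1.92 0.59 -1"
}}

```text
clock: 24.05
ee_pos: [473.7, -179.4, 260.3]
ee_rot: [-1.996, 1.566, -0.687]
force: [3.0, -1.6, -0.9]
opening: 23.6
```

```bash
python3 r.py 0 0 0 .01 1.92 .59; python3 w.py 862 872 882 892 902
```

```text
meas [ 472.79 -177.9   260.16] cmd [ 473.57 -177.96  260.72] F [ 0.68 -0.79  0.09] T [-0.217 -0.442 -0.012] yaw -0.2606 under 183.76 open 24.2 t 24.1
0 0 0 0.00 0.28 0.30 -1; 0 0 0 0.00 0.51 0.65 -1; 0 0 0 0.00 0.67 1.03 -1; 0 0 0 0.00 0.76 1.43 -1; 0 0 0 -0.00 0.78 1.85 -1
```

{"fn": "move_arm", "kwargs": {
  "rows": "0 0 0 0 0.28 0.30 -1; 0 0 0 0 0.51 0.65 -1; 0 0 0 0 0.67 1.03 -1; 0 0 0 0 0.76 1.43 -1; 0 0 0 0 0.78 1.85 -1"
}}

```text
clock: 24.52
ee_pos: [461.7, -99.8, 259.8]
ee_rot: [3.101, 1.568, -1.873]
force: [-0.9, -2.4, 2.1]
opening: 24.2
```

```bash
python3 r.py 0 0 0 0 .78 1.85; python3 w.py 911 919 925 928 928
```

```text
meas [462.39 -97.92 259.83] cmd [462.5  -98.42 260.59] F [-1.28 -1.08  2.15] T [-0.462  0.187 -0.018] yaw -0.2595 under 183.43 open 24.45 t 24.57
0 0 0 -0.00 -0.04 0.37 -1; 0 0 0 -0.00 -0.13 0.69 -1; 0 0 0 -0.00 -0.22 0.92 -1; 0 0 0 -0.00 -0.27 1.03 -1; 0 0 0 -0.00 -0.27 1.03 -1
```

{"fn": "move_arm", "kwargs": {
  "rows": "0 0 0 0 -0.04 0.37 -1; 0 0 0 -0.01 -0.13 0.69 -1; 0 0 0 -0.01 -0.22 0.92 -1; 0 0 0 -0.01 -0.27 1.03 -1; 0 0 0 -0.01 -0.27 1.03 -1"
}}

```text
clock: 24.98
ee_pos: [484.1, -61.2, 259.8]
ee_rot: [2.606, 1.57, -2.366]
force: [-1.6, -0.5, 2.3]
opening: 23.9
```

```bash
python3 r.py 0 0 0 -.01 -.27 1.03
```

```text
meas [483.97 -61.41 259.79] cmd [483.55 -61.39 260.92] F [-1.85 -0.18  2.15] T [-0.104  0.293 -0.029] yaw -0.2599 under 183.39 open 23.87 t 25.03
```

{"fn": "move_arm", "kwargs": {
  "rows": "0 0 0 0 0 0 -1; 0 0 0 0 0 0 -1; 0 0 0 0 0 0 -1; 0 0 0 0 0 0 -1; 0 0 0 0 0 0 -1"
}}

```text
clock: 25.45
ee_pos: [483.6, -61.7, 259.9]
ee_rot: [-1.597, 1.57, -0.287]
force: [-0.3, -0.0, 0.9]
opening: 24.0
```

```bash
python3 r.py 0 0 0 0 0 0
```

```text
meas [483.64 -61.65 259.9 ] cmd [483.55 -61.39 260.92] F [-0.83 -0.05  1.4 ] T [-0.217  0.081 -0.022] yaw -0.261 under 183.5 open 24.11 t 25.5
```

{"fn": "move_arm", "kwargs": {
  "rows": "0 0 0 0 0 0 -0.4; 0 0 0 0 0 0 -0.1; 0 0 0 0 0 0 0.2; 0 0 0 0 0 0 0.3; 0 0 0 0 0 0 0.3"
}}

```text
clock: 25.92
ee_pos: [483.6, -61.2, 259.7]
ee_rot: [0.612, 1.571, 1.922]
force: [0.1, 0.2, 0.3]
opening: 45.2
```

{"fn": "move_arm", "kwargs": {
  "rows": "0 0 0 -0.2 0 0 0.3; 0 0 0 -0.6 0 0 0.3; 0 0 0 -1.2 0 0 0.3; 0 0 0 -2.0 0 0 0.3; 0 0 0 -3.0 0 0 0.3"
}}

```text
clock: 26.33
ee_pos: [482.4, -61.2, 380.0]
ee_rot: [1.796, 1.567, 3.106]
force: [1.4, 0.9, -0.7]
opening: 56.3
```

{"fn": "move_arm", "kwargs": {
  "rows": "0 0 0 0 0 0.8 0.3; 0 0 0 0 0 1.7 0.3; 0 0 0 0 0 2.6 0.3; 0 0 0 0 0 3.5 0.3; 0 0 0 0 0 4.2 0.3"
}}

```text
clock: 26.75
ee_pos: [527.0, 104.2, 380.7]
ee_rot: [-0.365, 1.569, 0.947]
force: [0.6, 0.2, -0.0]
opening: 56.7
```

{"fn": "move_arm", "kwargs": {
  "rows": "0 0 0 0 0 0.8 0.3; 0 0 0 0 0 1.6 0.3; 0 0 0 0 0 2.0 0.3; 0 0 0 0 0 2.0 0.3; 0 0 0 0 0 2.0 0.3"
}}

```text
clock: 27.17
ee_pos: [547.4, 178.1, 379.8]
ee_rot: [2.902, 1.57, -2.07]
force: [-0.2, -0.4, 0.6]
opening: 56.6
```

```bash
python3 - <<'E'
from h import *
o=env.get_obs(); print(o["clock"],o["ee_pos"],o["force"])
for n in("side","top"):
    im=optics.get_image(n); cv2.imwrite(f"pics/{n}9.png",im[:,:,::-1])
    b=(305,215,405,295) if n=="side" else (335,165,455,285)
    cv2.imwrite(f"pics/{n}9c.png",cv2.resize(im[b[1]:b[3],b[0]:b[2],::-1],None,fx=5,fy=5,interpolation=cv2.INTER_CUBIC))
E
```

```text
27.1667 [547.42103356 178.12042859 379.76482489] [-0.1921489  -0.40012659  0.6163951 ]
```

View pics/side9c.png

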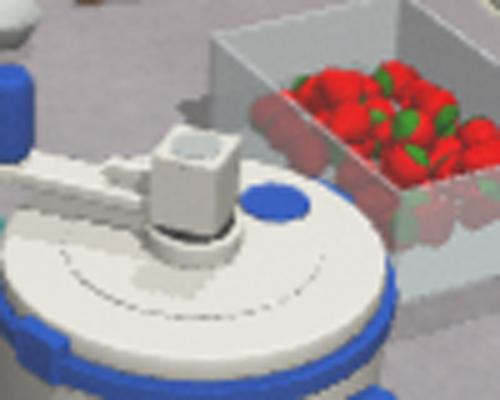

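View pics/top9.png

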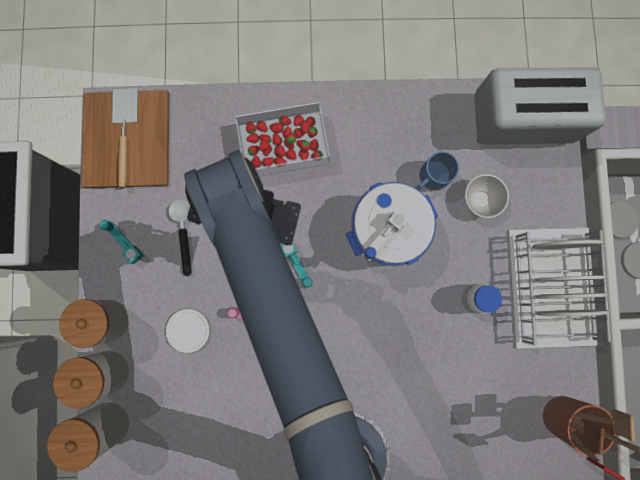

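```bash
python3 - <<'E'
from ov import *
im=cv2.imread("pics/side9.png")[:,:,::-1]
ov(im,np.array([554.5,-127.0,174.]),-.2607-np.radians(928),"pics/o9.png",box=(300,215,380,275),S=10,dz=0,e=0)
im=cv2.imread("pics/side5.png")[:,:,::-1]
ov(im,np.array([554.5,-127.0,174.]),-.2607,"pics/o5b.png",box=(320,225,400,285),S=10,dz=0,e=0)
E
```

```text
(no output)
```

View pics/o9.png

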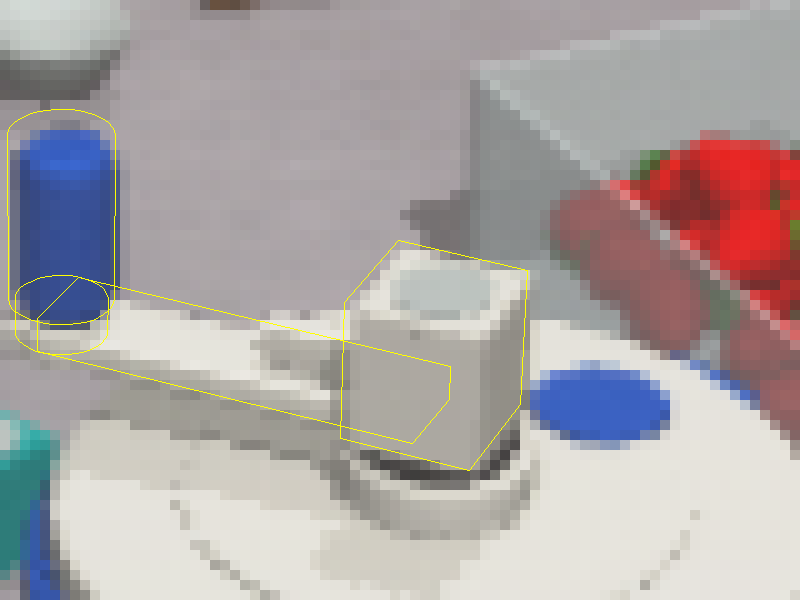

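View pics/o5b.png

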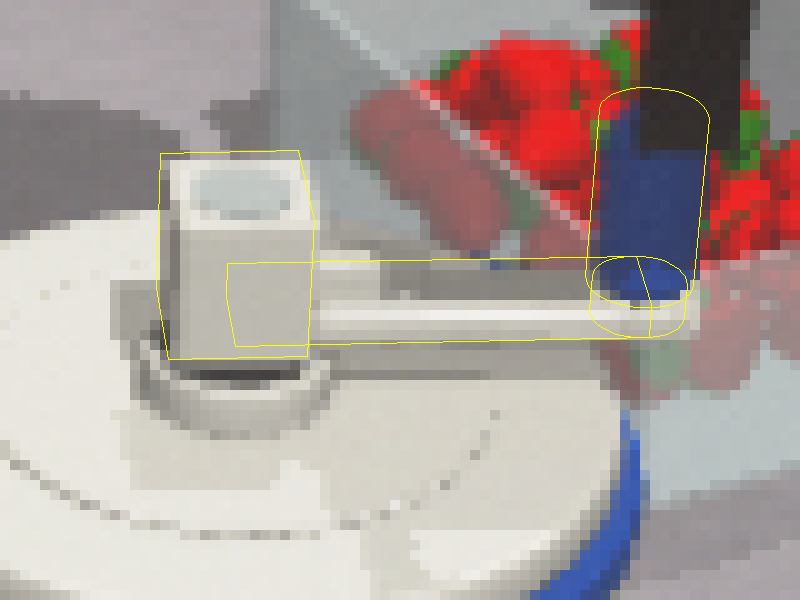

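```bash
python3 - <<'E'
import cv2
im=cv2.imread("pics/side9.png")
cv2.imwrite("pics/z9.png",cv2.resize(im[235:270,298:358],None,fx=13,fy=13,interpolation=cv2.INTER_CUBIC))
for c in (315,320,325,330): print(c,[int(v) for v in im[240:266,c].mean(1)])
for c in (343,346,349): print(c,[int(v) for v in im[255:272,c].mean(1)])
im=cv2.imread("pics/side5.png")
for c in (338,342,346): print("s5",c,[int(v) for v in im[252:272,c].mean(1)])
E
```

```text
315 [165, 166, 166, 164, 165, 168, 220, 225, 226, 225, 230, 182, 163, 140, 152, 155, 156, 153, 198, 201, 203, 202, 203, 202, 224, 225]
320 [168, 167, 168, 168, 166, 164, 161, 223, 224, 225, 226, 228, 190, 167, 148, 153, 153, 149, 136, 194, 203, 202, 202, 203, 223, 225]
325 [167, 166, 168, 168, 167, 168, 169, 185, 221, 181, 222, 212, 226, 197, 173, 159, 154, 154, 154, 129, 197, 201, 202, 202, 203, 224]
330 [167, 164, 167, 168, 169, 172, 155, 224, 222, 177, 168, 164, 174, 213, 208, 176, 168, 144, 154, 155, 131, 196, 204, 203, 204, 203]
343 [168, 166, 167, 166, 166, 167, 133, 71, 115, 213, 182, 177, 172, 169, 201, 203, 204]
346 [167, 168, 167, 167, 167, 167, 168, 90, 115, 213, 183, 178, 175, 174, 201, 203, 221]
349 [142, 141, 143, 141, 141, 100, 71, 116, 220, 183, 173, 168, 181, 200, 224, 226, 225]
s5 338 [172, 173, 175, 175, 174, 174, 174, 177, 179, 118, 115, 199, 168, 163, 159, 153, 203, 208, 208, 208]
s5 342 [182, 183, 182, 184, 183, 184, 184, 184, 183, 121, 65, 158, 217, 184, 179, 175, 165, 205, 207, 207]
s5 346 [183, 183, 182, 183, 183, 182, 182, 183, 181, 122, 66, 150, 218, 187, 182, 179, 179, 206, 208, 209]
```

View pics/z9.png

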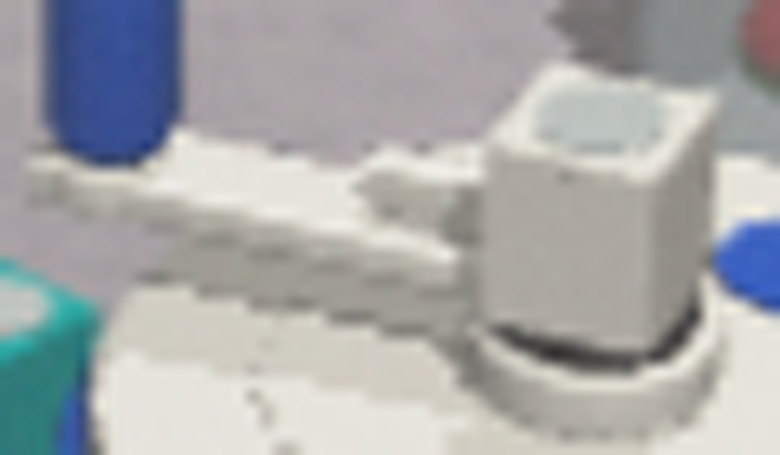

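```bash
python3 - <<'E'
from m import *
for dz in(0,1,2):
    a=crankparts((554.5,-127,-.2607),174+dz)[0]; b=crankparts((554.5,-127,-.2607-np.radians(928)),174+dz)[0]
    A=proj("side",a);B=proj("side",b)
    bot=[i for i in range(8) if i%2==0]; top=[i for i in range(8) if i%2]
    fa=sorted(A[bot].tolist(),key=lambda q:-q[1])[:2]; fb=max(B[bot].tolist(),key=lambda q:q[1])
    ta=sorted(A[top].tolist(),key=lambda q:-q[1])[:2]; tb=max(B[top].tolist(),key=lambda q:q[1])
    print(dz,"s5 front bottom",np.round(fa,2).tolist(),"s9 corner",np.round(fb,2),"tops",np.round(ta,2).tolist(),np.round(tb,2))
s5=cv2.imread("pics/side5.png");s9=cv2.imread("pics/side9.png")
for c in(340,344,348): print("s5 top edge",c,[int(v) for v in s5[238:254,c].mean(1)])
for c in(344,345,346,347,348): print("s9",c,[int(v) for v in s9[240:270,c].mean(1)])
E
```

```text
0 s5 front bottom [[336.32, 260.41], [350.24, 260.13]] s9 corner [346.42 261.51] tops [[336.78, 246.77], [350.92, 246.51]] [347.04 247.84]
1 s5 front bottom [[336.33, 260.04], [350.26, 259.76]] s9 corner [346.44 261.13] tops [[336.79, 246.38], [350.94, 246.12]] [347.06 247.46]
2 s5 front bottom [[336.34, 259.66], [350.28, 259.38]] s9 corner [346.45 260.76] tops [[336.81, 246.0], [350.96, 245.74]] [347.08 247.07]
s5 top edge 340 [170, 171, 171, 224, 204, 196, 195, 182, 208, 227, 187, 184, 183, 182, 182, 182]
s5 top edge 344 [116, 118, 138, 210, 198, 195, 196, 196, 175, 220, 188, 184, 183, 183, 182, 183]
s5 top edge 348 [140, 140, 162, 224, 221, 198, 195, 175, 219, 219, 186, 182, 183, 184, 183, 183]
s9 344 [147, 198, 191, 192, 191, 192, 174, 222, 185, 169, 166, 167, 167, 167, 167, 166, 166, 165, 167, 166, 167, 161, 76, 115, 213, 186, 181, 177, 160, 200]
s9 345 [122, 201, 193, 192, 192, 191, 172, 221, 185, 169, 167, 168, 166, 167, 166, 166, 166, 167, 167, 167, 167, 167, 88, 117, 213, 186, 180, 175, 176, 201]
s9 346 [118, 189, 192, 189, 191, 191, 202, 222, 209, 170, 166, 166, 168, 167, 167, 167, 168, 167, 167, 167, 167, 168, 90, 115, 213, 183, 178, 175, 174, 201]
s9 347 [131, 196, 190, 191, 191, 192, 193, 223, 215, 172, 166, 167, 166, 167, 166, 167, 166, 162, 163, 162, 160, 161, 105, 183, 213, 183, 177, 173, 168, 200]
s9 348 [138, 170, 200, 192, 192, 181, 217, 225, 196, 158, 152, 146, 146, 146, 148, 147, 147, 145, 147, 145, 146, 116, 76, 217, 199, 181, 174, 178, 195, 220]
```

The crank looks seated, but the image comparison hints it could have ridden up by up to ~1 mm while winding. There's plenty of time, so I'll press the boss top lightly with closed fingers to confirm it's home.

```bash
python3 -c "
from k import *
apply([0,0,0,-3,0,0]);apply([0,0,0,0,0,4.2]);apply([0,0,0,0,0,2.0]);st()
_,Rm=load(); print(rel([554.5,-127,310],Rm).round(3))"
```

```text
t 27.27 pos [547.56 176.12 379.97] cmd [547.52 178.43 380.5 ] yawz 1.3075 cmdyaw 1.3101 tilt 0.07 F [ 0.16 -0.64 -0.11] T [-0.01  -0.008  0.013] open 56.61 q [-0.357  0.242 -0.035  1.658  0.01   1.243  0.914]
[ 0.     0.     0.     1.775 -2.137 -7.33 ]
```

{"fn": "move_arm", "kwargs": {
  "rows": "0 0 0 0 -0.27 -0.9 -1; 0 0 0 0 -0.54 -1.85 -1; 0 0 0 0 -0.81 -2.8 -1; 0 0 0 0 -1.08 -3.7 -1; 0 0 0 0 -1.35 -4.6 -1"
}}

```text
clock: 27.68
ee_pos: [551.1, -17.6, 380.4]
ee_rot: [-2.031, 1.57, -0.724]
force: [0.6, -0.4, -0.4]
opening: 31.1
```

{"fn": "move_arm", "kwargs": {
  "rows": "0 0 0 0.3 -0.27 -0.9 -1; 0 0 0 0.7 -0.54 -1.8 -1; 0 0 0 1.2 -0.73 -2.4 -1; 0 0 0 1.6 -0.78 -2.7 -1; 0 0 0 1.77 -0.79 -2.73 -1"
}}

```text
clock: 28.1
ee_pos: [551.8, -132.9, 307.2]
ee_rot: [2.256, 1.567, -2.726]
force: [0.4, 0.0, -0.1]
opening: 2.4
```

{"fn": "move_arm", "kwargs": {
  "rows": "0 0 0 0 0 0 -1; 0 0 0 0.2 0 0 -1; 0 0 0 0.4 0 0 -1; 0 0 0 0.55 0 0 -1; 0 0 0 0.6 0 0 -1"
}}

```text
clock: 28.52
ee_pos: [554.4, -125.8, 284.2]
ee_rot: [1.348, 1.569, 2.66]
force: [-0.6, 0.1, -0.4]
opening: 0.6
```

```bash
python3 -c "
from k import *
apply([0,0,0,0,-1.35,-4.6]);apply([0,0,0,1.77,-.79,-2.73])";python3 r.py 0 0 0 .6 0 0
```

```text
meas [ 554.41 -125.93  284.15] cmd [ 554.62 -127.08  286.2 ] F [ 0.   -0.4  -0.65] T [0.008 0.024 0.007] yaw -0.2589 under 207.75 open 0.62 t 28.57
```

Fingertips at ~214, above the boss top. Lowering slowly to ~280.

{"fn": "move_arm", "kwargs": {
  "rows": "0 0 0 0.03 0 0 -1; 0 0 0 0.05 0 0 -1; 0 0 0 0.07 0 0 -1; 0 0 0 0.08 0 0 -1; 0 0 0 0.09 0 0 -1"
}}

```text
clock: 28.98
ee_pos: [554.7, -127.1, 281.5]
ee_rot: [-1.229, 1.57, 0.081]
force: [-0.5, 0.3, 0.5]
opening: 0.3
```

```bash
python3 r.py 0 0 0 .09 0 0
```

```text
meas [ 554.69 -127.1   281.49] cmd [ 554.62 -127.09  282.6 ] F [-0.65  0.05  0.22] T [-0.01  -0.02  -0.006] yaw -0.2607 under 205.09 open 0.64 t 29.03
```

{"fn": "move_arm", "kwargs": {
  "rows": "0 0 0 0.01 0 0 -1; 0 0 0 0.02 0 0 -1; 0 0 0 0.03 0 0 -1; 0 0 0 0.03 0 0 -1; 0 0 0 0.03 0 0 -1"
}}

```text
clock: 29.45
ee_pos: [554.7, -127.1, 280.3]
ee_rot: [-1.308, 1.571, 0.002]
force: [0.1, -1.1, -0.2]
opening: 0.4
```

```bash
python3 r.py 0 0 0 .03 0 0
```

```text
meas [ 554.69 -127.13  280.26] cmd [ 554.62 -127.09  281.4 ] F [ 0.25 -0.6  -0.01] T [-0.014 -0.057  0.03 ] yaw -0.2607 under 203.86 open 0.41 t 29.5
```

{"fn": "move_arm", "kwargs": {
  "rows": "0 0 0 0.01 0 0 -1; 0 0 0 0.02 0 0 -1; 0 0 0 0.02 0 0 -1; 0 0 0 0.02 0 0 -1; 0 0 0 0.02 0 0 -1"
}}

```text
clock: 29.92
ee_pos: [554.9, -127.2, 280.1]
ee_rot: [-1.437, 1.57, -0.127]
force: [-1.1, 0.1, 5.2]
opening: 0.7
```

```bash
python3 r.py 0 0 0 .02 0 0
```

```text
meas [ 554.85 -127.22  280.08] cmd [ 554.62 -127.09  280.6 ] F [-0.79 -0.16  5.2 ] T [-0.058  0.236  0.032] yaw -0.2608 under 203.68 open 0.42 t 29.97
```

Contact came at fingertip height 210.1 with 5 N. That matches the boss top of a crank fully home (174 + 36 = 210). Withdrawing.

{"fn": "move_arm", "kwargs": {
  "rows": "0 0 0 -0.1 0 0 -1; 0 0 0 -0.4 0 0 -1; 0 0 0 -1.0 0 0 -1; 0 0 0 -1.8 0 0 -1; 0 0 0 -2.6 0 0 -1"
}}

```text
clock: 30.38
ee_pos: [554.0, -126.8, 383.5]
ee_rot: [1.637, 1.568, 2.947]
force: [0.2, 0.1, -0.5]
opening: 0.5
```

{"fn": "move_arm", "kwargs": {
  "rows": "0 0 0 0 0 0.8 -1; 0 0 0 0 0 1.7 -1; 0 0 0 0 0 2.6 -1; 0 0 0 0 0 3.5 -1; 0 0 0 0 0 4.0 -1"
}}

```text
clock: 30.8
ee_pos: [596.0, 32.9, 382.9]
ee_rot: [0.525, 1.568, 1.84]
force: [0.4, -0.4, -0.6]
opening: 0.3
```

{"fn": "move_arm", "kwargs": {
  "rows": "0 0 0 0 0 0.8 -1; 0 0 0 0 0 1.6 -1; 0 0 0 0 0 2.0 -1; 0 0 0 0 0 2.0 -1; 0 0 0 0 0 2.0 -1"
}}

```text
clock: 31.22
ee_pos: [616.3, 105.1, 382.7]
ee_rot: [2.444, 1.569, -2.528]
force: [-0.9, 0.2, 0.8]
opening: 0.3
```

```bash
python3 - <<'E'
from h import *
o=env.get_obs(); print(o["clock"],o["ee_pos"],o["force"])
im=optics.get_image("side"); cv2.imwrite("pics/sideF.png",im[:,:,::-1])
E
```

```text
31.2167 [616.32106974 105.07853372 382.71081176] [-0.92108554  0.1880362   0.75528302]
```

View pics/sideF.png

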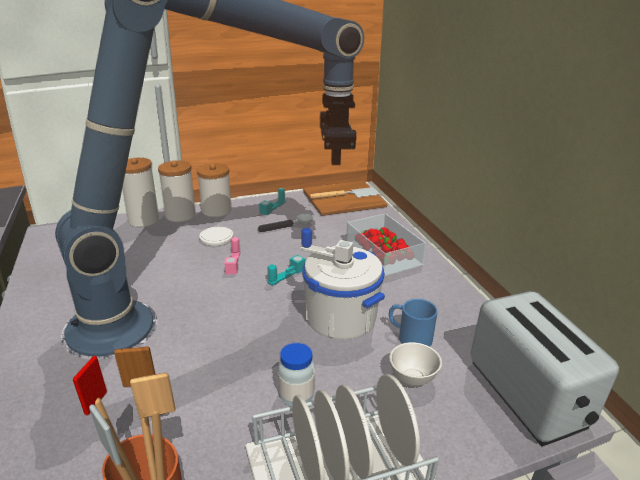

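The side view shows the crank on the shaft, boss at about (343,250) and knob at (307,237). The arm is clear, and the bystanders and look-alikes stand where they started. Handing in.

```bash
python3 -c "
from bench import ticket
print(ticket.finish_job())"
```

```text
the job is handed in; nothing more can be done
None
```

The white crank is fitted fully home on the red shaft and the paddle is wound. The job was handed in at about 31 s with the arm clear.

- **Fitting:** I gripped the crank by its boss and felt for the shaft. The first few touches missed because my grip was about 2 mm off along the bar. Most pressed with 5–9 N, but one came down too fast and peaked at 15.6 N. Once that was corrected, the socket slipped on without force and seated on the flange at about 5 N.
- **Winding:** I held the knob and took the crank 928° clockwise, about 2.58 turns. After 0 to 1.4 rad of loose play that leaves the paddle at about 2.36 to 2.58 turns, since nothing reports its angle. Forces at the knob stayed around 5 N or less.
- **Last checks:** After I let go, a picture hinted the crank might have ridden up by up to 1 mm. I pressed the boss lightly with closed fingers at 5 N, and its top was at 210.1 mm against 210 expected, so it is home. By eye in the last picture, everything else is where it started.

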